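# Unhook the pan hooks, sort them and shut the organiser

## Task

Red shackles lie on the worktop, some with a blue pan hook still caught in them. There, take each hook out of its shackle (raise it a touch, twist it about a quarter turn so its toe comes out from under the shackle's bar, then lift it out; never pick up a shackle and hook still linked). Put every shackle, one at a time, in the organiser compartment with the red mat and every hook in the one with the blue mat, then push the organiser's front gate fully shut until it clicks on its catch, without disturbing the mug, tin and tub.

Things in the scene. Friction and masses are not known exactly. Their poses are not given: they have to be found in the camera images.
- organiser: Light wooden organiser, fixed to the worktop, open at the top. Origin: at worktop height in the middle of its plan; its -x side is the front (the gate side), turned up to 0.15 rad from facing the robot. Inside: x -75 to +75 mm, y -113 to +113 mm; floor top 6 mm up (with mat 8 mm). Left, right and rear walls 8 mm thick and a 6 mm divider along x at y = 0, all with tops at 75 mm.
- mat_red: Thin red mat 144 x 104 x 2 mm on the floor of one compartment (for shackles); which side it is on varies. Origin: middle of its underside; axes parallel to the organiser's.
- mat_blue: Thin blue mat 144 x 104 x 2 mm on the floor of the other compartment (for hooks). Origin: middle of its underside; axes parallel to the organiser's.
- gate (a joint): Hinge angle of the organiser's front gate (darker wood, 8 mm thick, 250 mm long, from 4 to 74 mm above the worktop). 0 = shut, grows as it opens, up to 1.7 rad; stiff enough to stay where it is left. It meets a sprung ball catch about 0.06 rad before shut; 4 to 8 N on the free half pushes it over; the catch then pulls and holds it shut.
- gate_hinge (a point): Point on the gate's vertical hinge line, at the organiser's left front corner, 30 mm up, in the middle of the gate's thickness. The point turns with the gate: the gate runs from here along its -y, and its outer face, to be pushed, looks to its -x.
- gate_edge (a point): Middle of the gate's free end, 250 mm from the hinge line, 30 mm up. When shut it is at the organiser's right front corner; when open it is swung out towards the robot.
- shackle_1: Red shackle, 95 x 80 x 26 mm, 0.12 kg, lying flat. Origin: underside, in the middle of its window, which is 19 mm (its x) by 54 mm (its y), open through. The steel bar on the +x side of the window (10 mm thick, 14 to 24 mm above the underside) is what the hook is caught on. Cheeks at the two y ends and a grip lug (x -18 to -66 mm, 14 mm wide in y, 26 mm high) stand on the worktop.
- shackle_2: Red shackle, 95 x 80 x 26 mm, 0.12 kg, lying flat. Origin: underside, in the middle of its window, which is 19 mm (its x) by 54 mm (its y), open through. The steel bar on the +x side of the window (10 mm thick, 14 to 24 mm above the underside) is what the hook is caught on. Cheeks at the two y ends and a grip lug (x -18 to -66 mm, 14 mm wide in y, 26 mm high) stand on the worktop.
- shackle_3: Red shackle, 95 x 80 x 26 mm, 0.12 kg, lying flat. Origin: underside, in the middle of its window, which is 19 mm (its x) by 54 mm (its y), open through. The steel bar on the +x side of the window (10 mm thick, 14 to 24 mm above the underside) is what the hook is caught on. Cheeks at the two y ends and a grip lug (x -18 to -66 mm, 14 mm wide in y, 26 mm high) stand on the worktop. May be absent.
- shackle_1_lug (a point): Point in the middle of shackle_1's grip lug, 20 mm above its underside, 45 mm along its -x from its origin; pinch across y from above.
- shackle_2_lug (a point): Point in the middle of shackle_2's grip lug, 20 mm above its underside, 45 mm along its -x from its origin; pinch across y from above.
- shackle_3_lug (a point): Point in the middle of shackle_3's grip lug, 20 mm above its underside, 45 mm along its -x from its origin; pinch across y from above.
- hook_1: Blue wire hook, 0.09 kg, a C in its own x-z plane; may be absent. Origin: foot of its pin, at worktop height. Pin 8 mm thick, up to the top bar; toe 8 mm thick from the pin's foot along +x to x = 20 mm; top bar 10 mm thick, centre 40 mm up, x -17 to +75 mm; at x = 70 mm it comes down to a flat eye standing on the worktop (x 66 to 110 mm, 44 mm wide).
- hook_2: Blue wire hook, 0.09 kg, a C in its own x-z plane; may be absent. Origin: foot of its pin, at worktop height. Pin 8 mm thick, up to the top bar; toe 8 mm thick from the pin's foot along +x to x = 20 mm; top bar 10 mm thick, centre 40 mm up, x -17 to +75 mm; at x = 70 mm it comes down to a flat eye standing on the worktop (x 66 to 110 mm, 44 mm wide).
- hook_1_grip (a point): Point on hook_1's top bar right above its pin, 40 mm up; pinch the bar here across y from above (shackle below is 26 mm high). Twisted 60 to 120 degrees either way about its pin, pin near the middle of the shackle's window, the hook lifts straight out.
- hook_2_grip (a point): Point on hook_2's top bar right above its pin, 40 mm up; pinch the bar here across y from above (shackle below is 26 mm high). Twisted 60 to 120 degrees either way about its pin, pin near the middle of the shackle's window, the hook lifts straight out.
- hook_1_mid (a point): Middle of hook_1: x = 45 mm, 20 mm up in its own frame (empty space between the bars). At the start the pin stands in the window of shackle_1, toe under its steel bar with 6 mm to spare above the toe, hook's x within 0.25 rad of the shackle's x.
- hook_2_mid (a point): Middle of hook_2: x = 45 mm, 20 mm up in its own frame (empty space between the bars). At the start the pin stands in the window of shackle_2, toe under its steel bar with 6 mm to spare above the toe, hook's x within 0.25 rad of the shackle's x.
- mug: Green and white mug, 64 x 89 x 48 mm, a bystander. Origin: middle of its underside.
- tin: Tin, 87 mm across, 40 mm high, a bystander. Origin: middle of its underside.
- tub: Plastic tub, 72 mm across, 71 mm high, a bystander. Origin: middle of its underside.

How it is judged:
By the outcome, as a careful person would: the job done as asked, in the order asked, and still so for the second after the job is handed in, with the robot touching nothing.
Of hook_1, hook_2, shackle_3 only 2 to 3 are there at a start; the rules pass over those that are not, and their reading is None.
At some moment in a run one of shackle_1, shackle_2 may be knocked a few centimetres aside while the robot is not near it.
Once in a run the grip may slacken for a moment while it holds something.
It also fails if it takes over 200 s, if anything falls off the work surface, if the arm or the gripper's body presses on something with over 40 N, if the wrist force passes 120 N, or if a joint passes its speed limit or range.

## Robot

A 6-joint arm with a two-finger parallel gripper is mounted at the origin on a cart in front of the work surface, level with it; the furniture and walls round the work are solid. World frame = base frame: x ahead of the robot, y to its left, z up, the work surface at z = 0. Lengths are in m, angles in rad, forces in N, time in s.
With the tool pointing down it reaches from about 0.25 to 0.85 m from the base axis. Payload 12.5 kg.
Tool frame: the origin (TCP) lies midway between the tips of the shut fingers; the grasp point (between the pads) lies 19 mm behind it (env.grip_point_offset is the distance from the TCP to the grasp point, in m); z points along the fingers, y is the line along which they close (so a half turn about z gives the same grasp; the last joint's range is limited). The gripper opens to 93 mm and grips with 3 to 60 N. Pads are 15 mm wide; open, the fingers measure 128 mm over their backs; the gripper's body (75 mm by 188 mm) begins 65 mm behind the grasp point.
Start: joints at [-1.331, 0.351, 1.652, -0, 1.139, -0.085], TCP at [0.176, -0.521, 0.219] pointing down, gripper open.
Joint ranges: [-2.75, 2.75], [-0.79, 2.1], [0.01, 2.65], [-1.57, 4.71], [0.07, 3.14], [-2.87, 2.87]. Speed limits (rad/s): [2.22, 2.22, 2.79, 3.14, 3.14, 3.14].

## Interface

Orientations are given as a 3x3 rotation matrix whose columns are the frame's x, y, z axes.
In Python, from plant import env, viewer gives the robot as it stands.
- The arm moves only by the tool arm_command, never from a script. Its argument "steps" is text: rows parted by semicolons, each of 5 numbers parted by spaces: the opening, from 0 (shut) to 1 (fully open), then the shift along the tool's x, y, z in cm, then the turn about the tool's z in degrees. A call has 1 to 5 rows; each row shifts and turns the commanded pose from where the row before left it, along the tool's axes as they then stand; what a row does not reach is not made up. A row lasts 1/10 s, in which the tool goes at most 50 mm and 8.59 degrees, less where a joint would pass 70% of its speed; a pose out of reach is approached as far as the arm can. A call with a gripper value outside its range is refused whole. The fingers move at their own pace and stop on an object; "grip_force" is the grip in N (left out, the last holds). Time passes only in rows, so rows that do not move let the fingers close. It gives the time, the measured TCP pose, the force, the opening and the grip force at its end, in the units of the state.
- env.get_obs(): the state, without advancing time (a new reading comes with each control period).
- viewer.capture(name): name is "scene" or "top"; returns the picture (420x560x3 uint8, blue, green, red); there is no depth.
- viewer.camera_params(name): a dict with "fx", "fy", "cx", "cy" (pixels), "distortion" ([k1, k2, p1, p2, k3] as OpenCV has them; the pictures are not rectified), "origin" and "orientation" of the camera in the world. Camera axes: x right, y up, looking along -z (the intrinsics and any distortion apply to the point x, -y, -z); pixel columns grow to the right and rows downward; lengths in m; the calibration is good to about 2 mm. A picture is of the moment at which its call begins. camera_params takes no time and is no camera call.
- env.job_done(): hands the job in; it is judged then, once.
Trained networks look in the newest picture that a camera, given by its name, has taken for a name from the list of things; names that differ only in an ending like _2 or _b are one class to them, and where a whole thing is asked for, a point or a joint stands for the part that bears it (a point fixed in the world has none). Each returns a list of dicts, best first, with "conf" (0 to 1); they miss things now and then, are a little off and sometimes report something else, mostly with a low value. They report only what shows in the picture. A call takes as long as a camera call.
- viewer.outline_of(label, camera): "pixels" (420x560 bool, what is visible of it) and "uv" ([column, row] in pixels, amid what is visible of it).
- viewer.landmark_of(label, camera): "uv" ([column, row] in pixels: a listed point, or the origin of a listed thing).
The state is a dict: "t": time; "joint_pos": joint angles; "qvel": joint speeds; "joint_efforts": joint torques, N m; "tcp_pos": TCP position; "tool_rot": TCP orientation; "wrist_force": force on the tool from outside, world axes, zero at the start; "ft_torque": the same for the moment, N m; "opening": finger opening in m; "finger_force": force on a finger pad.
Only numpy, scipy, OpenCV 4.12 (cv2) and the standard library are available. Lean on these libraries where they do the work, as an engineer would, in place of code of your own. Each camera call takes 0.05 s, during which the arm holds its last target. There are 200 camera calls.

## Working session

There is one attempt and no reset: what is moved stays moved. The work goes in short steps, Python scripts to look and compute and a tool call to move; the robot and the scene stay as the last step left them, time stands still between calls to the robot, and variables do not carry over. Pictures are saved under pics/ and viewed, at most 14 in all, crops included, and the job is handed in when it is done.

Besides the shell and the picture viewer there is one more tool, called after ">>>" as name(argument=value, ...) on one line, values as JSON. arm_command: Moves the arm, as the interface text tells. Its arguments: {"type":"object","properties":{"steps":{"type":"string"},"grip_force":{"type":"number"}},"required":["steps"]}

```bash
mkdir -p pics; ls; cat > h.py <<'E'
import numpy as np, cv2, sys
from plant import env, viewer
def ray(cam, uv):
    p=viewer.camera_params(cam)
    K=np.array([[p['fx'],0,p['cx']],[0,p['fy'],p['cy']],[0,0,1.]])
    q=cv2.undistortPoints(np.array([[uv]],float),K,np.array(p['distortion'],float))[0,0]
    R=np.array(p['orientation']);return np.array(p['origin']),R@np.array([q[0],-q[1],-1.])
def at(cam,uv,z):
    o,d=ray(cam,uv);return o+d*(z-o[2])/d[2]
def proj(cam,P):
    p=viewer.camera_params(cam)
    K=np.array([[p['fx'],0,p['cx']],[0,p['fy'],p['cy']],[0,0,1.]])
    c=np.array(p['orientation']).T@(np.array(P)-np.array(p['origin']));
    return cv2.projectPoints(np.array([[c[0],-c[1],-c[2]]]),np.zeros(3),np.zeros(3),K,np.array(p['distortion'],float))[0].ravel()
def lm(label,cam,z,n=4,c=0.2):
    r=[]
    for d in viewer.landmark_of(label,cam)[:n]:
        if d['conf']>=c: r.append((round(d['conf'],2),np.round(d['uv']).astype(int),np.round(at(cam,d['uv'],z)*1000).astype(int)[:2]))
    return r
def shot(cam,name):
    im=viewer.capture(cam);cv2.imwrite('pics/'+name+'.png',im);return im
E
python3 - <<'E'
from h import *
a=shot('top','t0');b=shot('scene','s0')
for c in('top','scene'):
    p=viewer.camera_params(c);print(c,np.round(p['origin'],3),np.round(p['orientation'],2).tolist(),p['fx'])
    for l,z in(('shackle_1',0),('shackle_1_lug',.02),('hook_1_grip',.04),('hook_1',0),('hook_1_mid',.02),('mat_red',.006),('mat_blue',.006),('organiser',0),('gate_hinge',.03),('gate_edge',.03),('mug',0),('tin',0),('tub',0)):
        print(l,[(x[0],x[1].tolist(),x[2].tolist()) for x in lm(l,c,z)])
E
```

```text
pics
top [-0.334  0.144  1.495] [[-0.22, 0.82, -0.52], [-0.98, -0.18, 0.12], [0.01, 0.54, 0.84]] 521.0802617923258
shackle_1 [(0.46, [282, 229], [546, -57])]
shackle_1_lug [(0.49, [287, 238], [499, -66])]
hook_1_grip [(0.69, [283, 223], [544, -60]), (0.65, [281, 228], [526, -50])]
hook_1 [(0.6, [278, 228], [554, -46]), (0.57, [216, 235], [571, 158])]
hook_1_mid [(0.73, [184, 244], [547, 265]), (0.58, [274, 218], [582, -38])]
mat_red [(0.96, [213, 234], [572, 168])]
mat_blue [(0.84, [182, 244], [555, 272])]
organiser [(0.59, [200, 238], [568, 212]), (0.34, [284, 230], [540, -65])]
gate_hinge [(0.56, [168, 265], [476, 322])]
gate_edge [(0.82, [222, 316], [274, 182])]
mug [(0.54, [310, 184], [707, -194])]
tin []
tub [(0.65, [261, 189], [722, -22]), (0.47, [164, 265], [496, 339])]
scene [0.11  0.564 0.895] [[-0.81, 0.42, -0.41], [-0.59, -0.59, 0.55], [-0.01, 0.69, 0.73]] 436.7007428701203
shackle_1 [(0.62, [288, 233], [544, -55]), (0.61, [334, 189], [532, -272])]
shackle_1_lug [(0.72, [302, 229], [513, -73]), (0.7, [201, 313], [558, 268])]
hook_1_grip [(0.63, [284, 219], [561, -61])]
hook_1 [(0.78, [286, 232], [550, -53]), (0.75, [337, 188], [527, -280])]
hook_1_mid [(0.65, [270, 219], [601, -52]), (0.23, [335, 188], [522, -257])]
mat_red [(0.95, [228, 282], [569, 161])]
mat_blue [(0.87, [198, 314], [570, 268]), (0.49, [340, 178], [539, -317]), (0.42, [288, 222], [565, -82])]
organiser [(0.69, [213, 296], [576, 210])]
gate_hinge [(0.92, [205, 348], [488, 327])]
gate_edge [(0.94, [328, 349], [278, 177]), (0.25, [217, 298], [551, 219])]
mug []
tin [(0.52, [207, 348], [498, 315])]
tub [(0.82, [224, 213], [734, -11]), (0.45, [214, 299], [568, 213])]
```

```bash
python3 - <<'E'
from h import *
for n,c in(('t0',(100,120,400,345)),('s0',(150,120,450,400))):
    im=cv2.imread(f'pics/{n}.png');x0,y0,x1,y1=c
    k=min(800/(x1-x0),600/(y1-y0)); cv2.imwrite(f'pics/{n}c.png',cv2.resize(im[y0:y1,x0:x1],None,fx=k*.99,fy=k*.99,interpolation=cv2.INTER_CUBIC));print(k*.99)
E
```

```text
2.6399999999999997
2.1214285714285714
```

View pics/t0c.png

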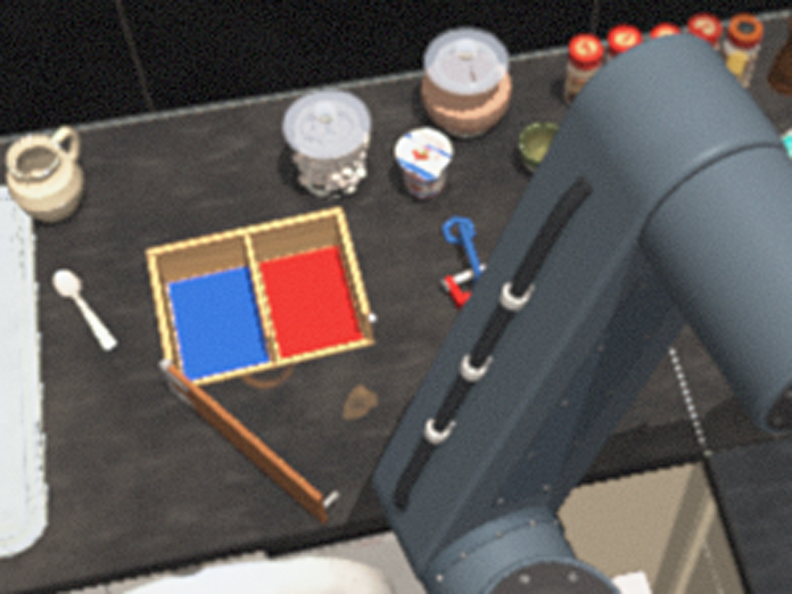

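View pics/s0c.png

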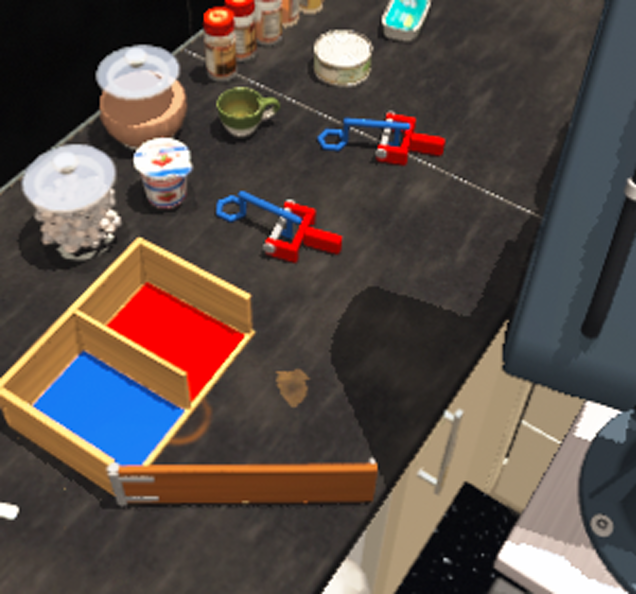

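The top view shows the empty organiser with blue mat on the left and red on the right, gate wide open. The scene view shows two linked pairs, at about (288,233) and (335,188) px. The arm hides part of the front area, so I'll move it and look for a third shackle.

```bash
cat >> h.py <<'E'
def go(P,yaw=None):
    """shift in tool axes (cm) and turn (deg) to bring TCP to P with tool-y along yaw (mod 180)"""
    o=env.get_obs();R=np.array(o['tool_rot']);d=R.T@(np.array(P)-np.array(o['tcp_pos']))
    y=R[:,1]; cur=np.degrees(np.arctan2(y[1],y[0])); s=''
    if yaw is not None:
        # turn about tool z (down): positive turn reduces world yaw
        t=(cur-yaw+90)%180-90; s=f'turn {t:.1f} (alt {t-180 if t>0 else t+180:.1f}) j6 {np.degrees(o["joint_pos"][5]):.0f}'
    print('shift cm',np.round(d*100,2),s)
def st():
    o=env.get_obs();R=np.array(o['tool_rot'])
    print('t',round(o['t'],2),'tcp',np.round(o['tcp_pos'],4),'yaw_y',round(float(np.degrees(np.arctan2(R[1,1],R[0,1]))),1),'tilt',np.round(R[2],3),'q',np.round(o['joint_pos'],2),'F',np.round(o['wrist_force'],1),'open',round(o['opening'],4),'ff',o['finger_force'])
E
python3 - <<'E'
from h import *
st();print(np.round(env.get_obs()['tool_rot'],3))
go([.4,.05,.3],0)
E
```

```text
t 1.4 tcp [ 0.1755 -0.5212  0.2186] yaw_y -71.4 tilt [-0. -0. -1.] q [-1.33  0.35  1.65 -0.    1.14 -0.08] F [ 0.  -0.   0.2] open 0.093 ff 0.0
[[ 0.948  0.319 -0.   ]
 [ 0.319 -0.948  0.   ]
 [-0.    -0.    -1.   ]]
shift cm [ 39.5  -46.97  -8.14] turn -71.4 (alt 108.6) j6 -5
```

>>> arm_command(steps="1 2.3 -3.9 -0.5 0;1 2.3 -3.9 -0.5 0;1 2.3 -3.9 -0.5 0;1 2.3 -3.9 -0.5 0;1 2.3 -3.9 -0.5 0")

```text
t: 1.9
tcp_pos: [0.2223, -0.298, 0.2438]
tool_rot: [[0.948, 0.319, 0.0], [0.319, -0.948, -0.0], [0.0, 0.0, -1.0]]
wrist_force: [1.3, 0.4, 0.5]
opening: 0.0926
finger_force: 0.0
```

>>> arm_command(steps="1 2.3 -3.9 -0.5 0;1 2.3 -3.9 -0.5 0;1 2.3 -3.9 -0.5 0;1 2.3 -3.9 -0.5 0;1 2.3 -3.9 -0.5 0")

```text
t: 2.4
tcp_pos: [0.2689, -0.0766, 0.2691]
tool_rot: [[0.948, 0.318, 0.001], [0.318, -0.948, -0.001], [0.001, 0.001, -1.0]]
wrist_force: [1.1, -0.9, -0.3]
opening: 0.093
finger_force: 0.0
```

>>> arm_command(steps="1 2.3 -3.9 -0.5 0;1 2.3 -3.9 -0.5 0;1 2.3 -3.9 -0.5 0;1 2.3 -3.9 -0.5 0;1 2.3 -3.9 -0.5 0")

```text
t: 2.9
tcp_pos: [0.3152, 0.1419, 0.2938]
tool_rot: [[0.948, 0.32, 0.001], [0.32, -0.948, 0.0], [0.001, 0.0, -1.0]]
wrist_force: [1.1, -0.5, 0.4]
opening: 0.0928
finger_force: 0.0
```

```bash
python3 - <<'E'
from h import *
st()
a=shot('top','t1');b=shot('scene','s1')
for c in('top','scene'):
    for l,z in(('shackle_1',0),('shackle_1_lug',.02),('hook_1_grip',.04),('hook_1',0),('hook_1_mid',.02),('mug',0),('tin',0),('tub',0)):
        print(l,[(x[0],x[1].tolist(),x[2].tolist()) for x in lm(l,c,z)])
k=2.6
cv2.imwrite('pics/t1c.png',cv2.resize(a[130:350,150:450],None,fx=k,fy=k,interpolation=cv2.INTER_CUBIC))
E
```

```text
t 2.9 tcp [0.3152 0.1419 0.2938] yaw_y -71.4 tilt [ 0.001  0.    -1.   ] q [ 0.29 -0.13  2.01 -0.    1.26  1.53] F [ 1.1 -0.5  0.4] open 0.0928 ff 0.0
shackle_1 [(0.64, [345, 223], [525, -272]), (0.41, [282, 229], [546, -58])]
shackle_1_lug [(0.44, [287, 235], [507, -67])]
hook_1_grip [(0.41, [283, 220], [555, -65])]
hook_1 [(0.68, [280, 227], [554, -54]), (0.6, [347, 225], [518, -278])]
hook_1_mid [(0.52, [276, 216], [591, -46])]
mug [(0.57, [312, 185], [702, -201])]
tin [(0.87, [359, 183], [676, -368]), (0.25, [284, 230], [541, -65])]
tub [(0.93, [264, 189], [719, -31]), (0.46, [276, 215], [607, -50])]
shackle_1 [(0.65, [288, 233], [544, -53])]
shackle_1_lug [(0.86, [304, 230], [507, -73])]
hook_1_grip [(0.82, [287, 221], [550, -58]), (0.38, [201, 314], [546, 277])]
hook_1 [(0.5, [286, 229], [556, -63])]
hook_1_mid [(0.49, [272, 221], [593, -49])]
mug [(0.94, [269, 179], [715, -195]), (0.32, [289, 232], [543, -58])]
tin []
tub [(0.98, [226, 211], [735, -19]), (0.5, [326, 350], [285, 167])]
```

View pics/t1c.png

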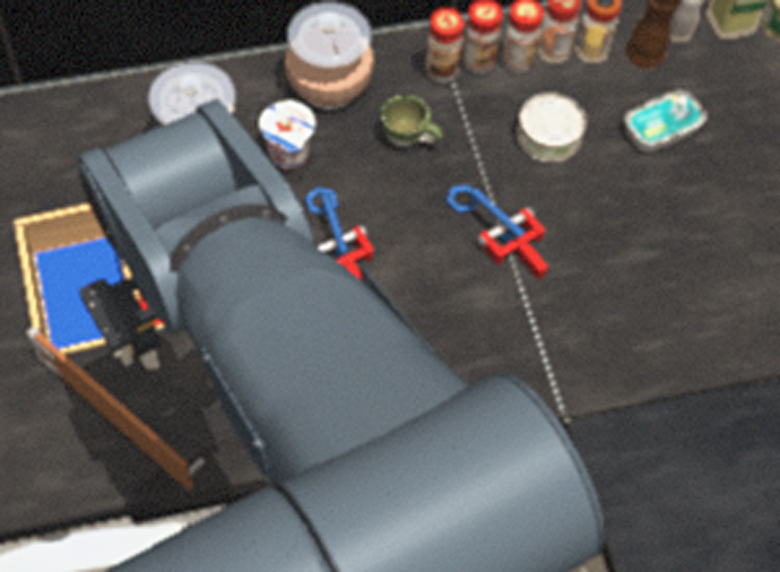

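No third shackle: the right-front area is clear in this view. Now I'll fit the poses with colour masks.

```bash
cat > fit.py <<'E'
from h import *
from scipy.optimize import minimize
def box(x0,x1,y0,y1,z0,z1): return np.array([[x,y,z] for x in(x0,x1) for y in(y0,y1) for z in(z0,z1)])/1000
SH=[box(-66,-18,-7,7,0,26),box(-18,-9.5,-40,40,10,26),box(-18,29,27,40,0,26),box(-18,29,-40,-27,0,26)]
a=np.radians(np.arange(0,361,60)+30)
hexa=[np.c_[88+r*np.cos(t),r*np.sin(t),np.full(4,z)] for z in(0,) for r,t in()]
ring=[]
for i in range(6):
    ring.append(np.array([[88+r*np.cos(t)*1,r*np.sin(t),z] for r in(15,22) for t in(a[i],a[i+1]) for z in(0,8)])/1000)
HK=[box(-4,4,-4,4,0,40),box(0,20,-4,4,0,8),box(-17,75,-5,5,35,45),box(65,75,-5,5,0,45)]+ring
S=4
def cam(c):
    p=viewer.camera_params(c);return (np.array([[p['fx'],0,p['cx']],[0,p['fy'],p['cy']],[0,0,1.]]),np.array(p['distortion'],float),np.array(p['orientation']),np.array(p['origin']))
def render(c,boxes,q,roi,z=0):
    K,D,R,o=c;x,y,th=q;u0,v0,u1,v1=roi;m=np.zeros(((v1-v0)*S,(u1-u0)*S),np.uint8)
    Rz=np.array([[np.cos(th),-np.sin(th),0],[np.sin(th),np.cos(th),0],[0,0,1]])
    for b in boxes:
        P=((b@Rz.T+[x,y,z]-o)@R)*[1,-1,-1]
        uv=cv2.projectPoints(P,np.zeros(3),np.zeros(3),K,D)[0][:,0]
        cv2.fillConvexPoly(m,cv2.convexHull(np.round((uv-[u0,v0]+.5)*S).astype(np.int32)),1)
    return m
def mask(im,col):
    h=cv2.cvtColor(im,cv2.COLOR_BGR2HSV);H,s,v=cv2.split(h)
    k=((H<8)|(H>172)) if col=='r' else ((H>98)&(H<122))
    return (k&(s>130)&(v>60)).astype(np.uint8)
def fit(views,boxes,col,q0,z=0,w=45):
    """views: list of (camname, image). returns (x,y,th), IoU"""
    L=[]
    for c,im in views:
        u,v=proj(c,[q0[0],q0[1],.02]);roi=[max(0,int(u)-w),max(0,int(v)-w),min(560,int(u)+w),min(420,int(v)+w)]
        mk=mask(im,col)[roi[1]:roi[3],roi[0]:roi[2]]
        L.append((cam(c),roi,cv2.resize(mk,None,fx=S,fy=S,interpolation=cv2.INTER_NEAREST)))
    sc=np.array([.01,.01,.15])
    def f(p):
        t=0
        for c,roi,m in L:
            r=render(c,boxes,p*sc,roi,z);t-=(r&m).sum()/max(1,(r|m).sum())
        return t/len(L)
    best=None
    for dx in(-.01,0.01):
      for dt in np.radians([-35,-12,12,35]):
        p=np.array(q0)+[dx,0,dt];e=minimize(f,p/sc,method='Nelder-Mead',options=dict(maxiter=150,initial_simplex=p/sc+np.r_[np.zeros((1,3)),np.eye(3)*1.]))
        if best is None or e.fun<best.fun: best=e
    return best.x*sc,-best.fun
E
cat > m1.py <<'E'
from fit import *
s=cv2.imread('pics/s1.png');t=cv2.imread('pics/t1.png')
out=s.copy()
for n,q,v in(('1',(.545,-.055,.35),[('scene',s)]),('2',(.53,-.275,-.1),[('scene',s),('top',t)])):
    for vv in ([v] if len(v)==1 else [v,v[:1],v[1:]]):
        a,i=fit(vv,SH,'r',q);b,j=fit(vv,HK,'b',q)
        print(n,'sh',np.round(a*[1000,1000,57.3],1),round(i,2),'hk',np.round(b*[1000,1000,57.3],1),round(j,2))
E
python3 m1.py
```

```text
1 sh [548.4 -57.5  13.5] 0.51 hk [553.1 -55.4   4.4] 0.58
2 sh [ 526.1 -277.4   20.5] 0.36 hk [ 525.6 -273.7   28.1] 0.36
2 sh [ 520.  -275.   -40.7] -0.0 hk [ 526.3 -272.3   26.7] 0.17
2 sh [ 526.1 -277.4   20.5] 0.72 hk [ 525.  -274.4   29.1] 0.57
```

```bash
cat > m2.py <<'E'
from fit import *
s=cv2.imread('pics/s0.png');t=cv2.imread('pics/t1.png')
o=[]
for n,q,v in(('1',(.545,-.055,.2),[('scene',s)]),('2',(.53,-.275,.4),[('scene',s)]),('2',(.53,-.275,.4),[('scene',s),('top',t)])):
        a,i=fit(v,SH,'r',q);b,j=fit(v,HK,'b',q)
        print(n,'sh',np.round(a*[1000,1000,57.3],1),round(i,2),'hk',np.round(b*[1000,1000,57.3],1),round(j,2))
        u,w=proj('scene',[q[0],q[1],.02]).astype(int);r=[u-45,w-45,u+45,w+45]
        c=cv2.resize(s[r[1]:r[3],r[0]:r[2]],None,fx=4,fy=4)
        for B,p,col in((SH,a,(0,255,255)),(HK,b,(255,255,0))):
            k,_=cv2.findContours(render(cam('scene'),B,p,r),cv2.RETR_LIST,cv2.CHAIN_APPROX_NONE);cv2.drawContours(c,k,-1,col,1)
        o.append(c)
cv2.imwrite('pics/m2.png',np.hstack(o[:2]))
E
python3 m2.py
```

```text
1 sh [548.4 -57.6  14.3] 0.63 hk [552.7 -53.1   2.8] 0.54
2 sh [ 526.4 -278.1   21.4] 0.57 hk [ 528.5 -275.3   28.7] 0.63
2 sh [ 526.9 -277.5   20.1] 0.64 hk [ 526.1 -274.3   28.6] 0.58
```

View pics/m2.png

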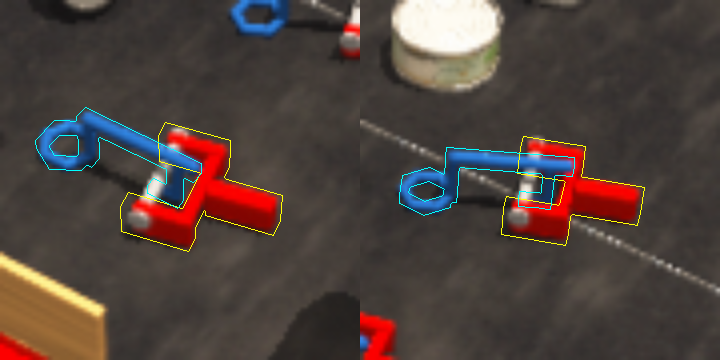

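The outlines sit well on both pairs. Next: the organiser pose and the first grasp.

```bash
cat > org.py <<'E'
from fit import *
W=[box(-75,83,113,121,0,75),box(-75,83,-121,-113,0,75),box(75,83,-121,121,0,75),box(-75,75,-3,3,0,75)]
V=[('scene',cv2.imread('pics/s0.png')),('top',cv2.imread('pics/t0.png'))]
L=[]
for c,im in V:
    u,v=proj(c,[.57,.21,.02]).astype(int);r=[u-70,v-70,u+70,v+70]
    L+=[(cam(c),r,cv2.resize(mask(im,k)[r[1]:r[3],r[0]:r[2]],None,fx=S,fy=S,interpolation=cv2.INTER_NEAREST),s) for k,s in(('r',1),('b',-1))]
sc=np.array([.01,.01,.1])
def f(p,side):
    t=0
    for c,r,m,s in L:
        q=p*sc;y=58*s*side
        g=render(c,[box(-72,72,y-52,y+52,6,8)],q,r)&(1-render(c,W,q,r));t-=(g&m).sum()/(g|m).sum()
    return t/4
for th in(-.1,.1):
    p=np.array([.572,.212,th])/sc
    e=minimize(lambda p:f(p,-1),p,method='Nelder-Mead',options=dict(initial_simplex=p+np.r_[np.zeros((1,3)),np.eye(3)]));print(np.round(e.x*sc,4),e.fun)
E
python3 org.py; python3 - <<'E'
from h import *
h=3.5 
go([.553,-.054,.15],h+90);go([.553,-.054,.029])
E
```

```text
[0.5707 0.2129 0.0563] -0.9291834640017768
[0.5708 0.2128 0.0533] -0.9279695817465105
shift cm [16.34 25.93 14.33] turn 15.1 (alt -164.9) j6 88
shift cm [16.34 25.93 26.43]
```

>>> arm_command(steps="1 0 0 0 7.5;1 0 0 0 7.6;1 3.2 3 2 0;1 3.2 3 2 0;1 3.2 3 2 0", grip_force=45)

```text
t: 4.3
tcp_pos: [0.4179, 0.0546, 0.2327]
tool_rot: [[0.998, 0.062, 0.001], [0.062, -0.998, 0.0], [0.001, 0.0, -1.0]]
wrist_force: [0.9, 2.1, 0.8]
opening: 0.0926
finger_force: 0.0
```

>>> arm_command(steps="1 3.2 3 2 0;1 3.2 3 2 0;1 3.2 3 2 0;1 3.3 3 2 0;1 0 0 0 0")

```text
t: 4.8
tcp_pos: [0.5543, -0.0588, 0.1496]
tool_rot: [[0.998, 0.059, -0.004], [0.059, -0.998, 0.0], [-0.004, -0.001, -1.0]]
wrist_force: [-1.2, 0.1, -0.1]
opening: 0.0928
finger_force: 0.0
```

```bash
python3 - <<'E'
from h import *
st();go([.553,-.054,.029],93.5)
E
```

```text
t 4.8 tcp [ 0.5543 -0.0588  0.1496] yaw_y -86.6 tilt [-0.004 -0.001 -1.   ] q [-0.19  0.45  1.7  -0.    1.    1.32] F [-1.2  0.1 -0.1] open 0.0928 ff 0.0
shift cm [-0.06 -0.48 12.06] turn -0.1 (alt 179.9) j6 76
```

>>> arm_command(steps="1 0 -0.5 3 0;1 0 0 4 0;1 0 0 3 0;1 0 0 2 0;1 0 0 0 0")

```text
t: 5.3
tcp_pos: [0.5507, -0.0505, 0.0312]
tool_rot: [[0.998, 0.062, -0.004], [0.062, -0.998, 0.001], [-0.004, -0.001, -1.0]]
wrist_force: [-0.9, -1.2, -0.7]
opening: 0.093
finger_force: 0.0
```

>>> arm_command(steps="0 0 0 0 0;0 0 0 0 0;0 0 0 0 0;0 0 0 0 0;0 0 0 0 0")

```text
t: 5.8
tcp_pos: [0.5527, -0.0512, 0.0338]
tool_rot: [[0.998, 0.061, 0.001], [0.061, -0.998, -0.0], [0.001, 0.0, -1.0]]
wrist_force: [-0.4, 0.1, 0.3]
opening: 0.0576
finger_force: 0.0
```

```bash
python3 - <<'E'
from h import *
st()
s=shot('scene','s2');cv2.imwrite('pics/s2c.png',cv2.resize(s[150:300,190:390],None,fx=3.5,fy=3.5))
go([.548,-.0575,.03])
E
```

```text
t 5.8 tcp [ 0.5527 -0.0512  0.0338] yaw_y -86.5 tilt [ 0.001  0.    -1.   ] q [-0.18  0.61  1.77  0.    0.76  1.33] F [-0.4  0.1  0.3] open 0.0576 ff 0.0
shift cm [-0.5   0.61  0.36]
```

View pics/s2c.png

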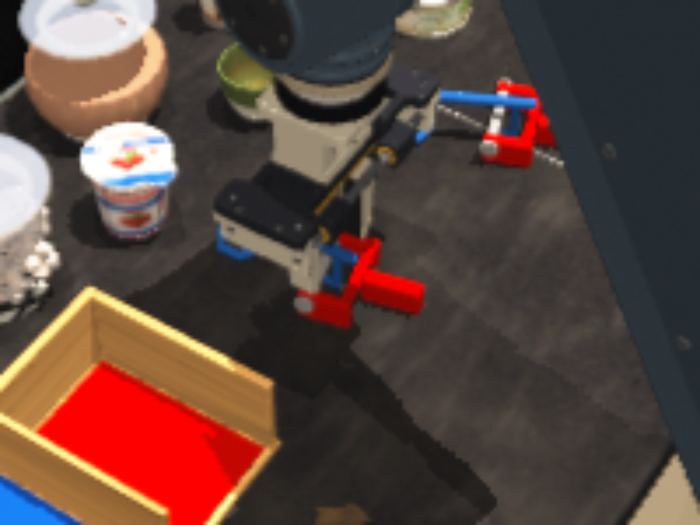

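The gripper straddles the hook bar of pair 1 and is still closing. I'll lower it a little and finish closing.

>>> arm_command(steps="0 0 0.2 0.4 0;0 0 0 0 0;0 0 0 0 0;0 0 0 0 0;0 0 0 0 0")

```text
t: 6.35
tcp_pos: [0.5526, -0.0531, 0.0293]
tool_rot: [[0.998, 0.061, 0.0], [0.061, -0.998, -0.0], [0.0, 0.0, -1.0]]
wrist_force: [0.2, 0.5, 0.4]
opening: 0.0137
finger_force: 0.0
```

>>> arm_command(steps="0 0 0 0 0;0 0 0 0 0;0 0 0 0 0;0 0 0 0 0;0 0 0 0 0")

```text
t: 6.85
tcp_pos: [0.5526, -0.0531, 0.0292]
tool_rot: [[0.998, 0.061, -0.0], [0.061, -0.998, 0.0], [-0.0, -0.0, -1.0]]
wrist_force: [-0.4, -0.0, 0.7]
opening: 0.0085
finger_force: 45.0
```

>>> arm_command(steps="0 0 0 -0.3 0;0 -0.4 0.3 0 0;0 0 0 0 0;0 0 0 0 -6;0 0 0 0 -8")

```text
t: 7.35
tcp_pos: [0.5486, -0.0565, 0.0322]
tool_rot: [[0.952, 0.305, -0.0], [0.305, -0.952, 0.0], [-0.0, -0.0, -1.0]]
wrist_force: [-0.1, 0.2, -1.3]
opening: 0.0089
finger_force: 45.0
```

>>> arm_command(steps="0 0 0 0 -8;0 0 0 0 -8;0 0 0 0 -8;0 0 0 0 -8;0 0 0 0 -8")

```text
t: 7.85
tcp_pos: [0.5487, -0.0565, 0.0322]
tool_rot: [[0.532, 0.846, -0.0], [0.846, -0.532, 0.0], [-0.0, -0.0, -1.0]]
wrist_force: [0.5, -0.3, -1.0]
opening: 0.0091
finger_force: 45.0
```

>>> arm_command(steps="0 0 0 0 -8;0 0 0 0 -8;0 0 0 0 -8;0 0 0 0 0;0 0 0 0 0")

```text
t: 8.35
tcp_pos: [0.5487, -0.0564, 0.0322]
tool_rot: [[0.152, 0.988, -0.0], [0.988, -0.152, 0.0], [0.0, -0.0, -1.0]]
wrist_force: [0.0, -0.5, -1.5]
opening: 0.0084
finger_force: 45.0
```

```bash
python3 - <<'E'
from h import *
st()
s=shot('scene','s3');cv2.imwrite('pics/s3c.png',cv2.resize(s[170:290,220:370],None,fx=4,fy=4))
E
```

```text
t 8.35 tcp [ 0.5487 -0.0564  0.0322] yaw_y -8.7 tilt [ 0. -0. -1.] q [-0.19  0.61  1.78  0.    0.75 -0.03] F [ 0.  -0.5 -1.5] open 0.0084 ff 44.994497895240784
```

View pics/s3c.png

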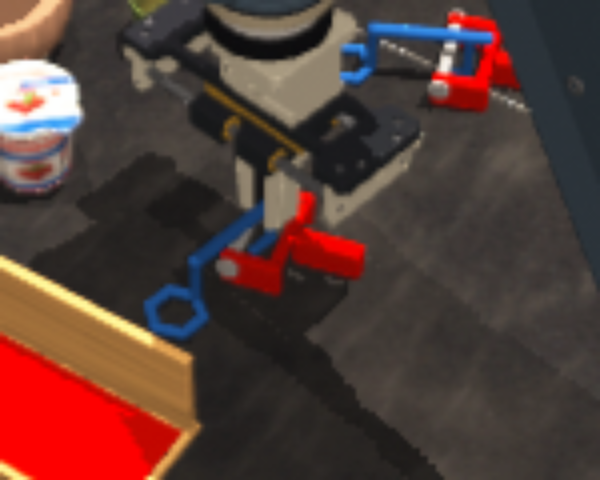

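The hook has turned about 78° without resisting force, and its eye now points towards the organiser. A bit more twist, then lift slowly.

>>> arm_command(steps="0 0 0 0 -8;0 0 0 0 -8;0 0 0 0 0;0 0 0 -1 0;0 0 0 -1 0")

```text
t: 8.9
tcp_pos: [0.5488, -0.0564, 0.053]
tool_rot: [[-0.127, 0.992, -0.0], [0.992, 0.127, 0.0], [0.0, -0.0, -1.0]]
wrist_force: [-0.3, -0.3, -0.6]
opening: 0.0085
finger_force: 45.0
```

>>> arm_command(steps="0 0 0 -1 0;0 0 0 -1 0;0 0 0 -1.5 0;0 0 0 -2 0;0 0 0 -2 0")

```text
t: 9.4
tcp_pos: [0.5487, -0.0563, 0.1287]
tool_rot: [[-0.13, 0.992, 0.0], [0.992, 0.13, -0.0], [-0.0, 0.0, -1.0]]
wrist_force: [-0.1, 0.3, -0.5]
opening: 0.0086
finger_force: 45.0
```

>>> arm_command(steps="0 0 0 -3 0;0 0 0 -3 0;0 0 0 -1.5 0;0 0 0 0 0;0 0 0 0 0")

```text
t: 9.9
tcp_pos: [0.5485, -0.0563, 0.2021]
tool_rot: [[-0.13, 0.991, -0.0], [0.991, 0.13, -0.0], [-0.0, -0.0, -1.0]]
wrist_force: [-0.3, 1.2, -1.9]
opening: 0.0085
finger_force: 45.0
```

```bash
cat >> h.py <<'E'
OX,OY,OT=.571,.213,.055
def org(x,y): c,s=np.cos(OT),np.sin(OT);return np.array([OX+c*x-s*y,OY+s*x+c*y])
E
python3 - <<'E'
from h import *
st()
s=shot('scene','s4')
p=org(-.046,.032);go([*p,.2],93.1)
cv2.imwrite('pics/s4c.png',cv2.resize(s[130:300,200:390],None,fx=3,fy=3))
E
```

```text
t 9.9 tcp [ 0.5485 -0.0563  0.2021] yaw_y 7.5 tilt [-0. -0. -1.] q [-0.19  0.37  1.67 -0.    1.1  -0.32] F [-0.3  1.2 -1.9] open 0.0085 ff 44.99497711658478
shift cm [29.94  1.42  0.16] turn -85.6 (alt 94.4) j6 -18
```

View pics/s4c.png

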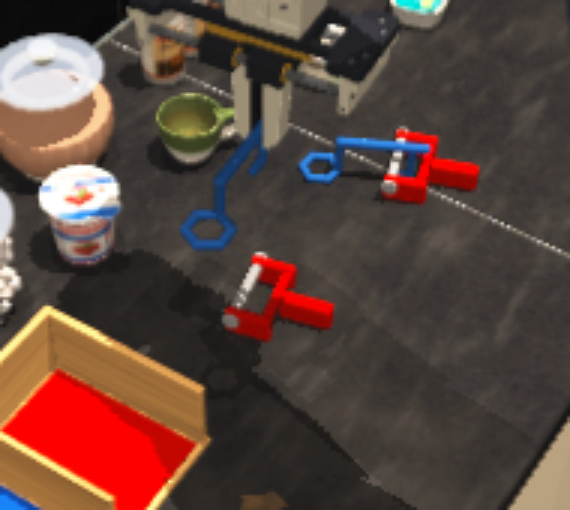

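Hook 1 is out and held level, and the bare shackle stayed flat. I'll carry the hook to the blue compartment.

>>> arm_command(steps="0 4 0.2 0 0;0 4.5 0.2 0 0;0 4.5 0.2 0 0;0 4.5 0.2 0 0;0 4.5 0.2 0 0")

```text
t: 10.45
tcp_pos: [0.529, 0.1647, 0.201]
tool_rot: [[-0.13, 0.991, -0.002], [0.991, 0.13, -0.0], [-0.0, -0.002, -1.0]]
wrist_force: [0.9, 0.8, -0.9]
opening: 0.0089
finger_force: 45.0
```

>>> arm_command(steps="0 4 0.2 0 0;0 4 0.2 0 0;0 0 0 0 8;0 0 0 0 8;0 0 0 0 8")

```text
t: 10.95
tcp_pos: [0.5227, 0.2431, 0.2007]
tool_rot: [[0.289, 0.957, -0.002], [0.957, -0.289, -0.001], [-0.002, -0.002, -1.0]]
wrist_force: [-0.9, -0.1, -0.6]
opening: 0.0089
finger_force: 45.0
```

>>> arm_command(steps="0 0 0 0 8;0 0 0 0 8;0 0 0 0 8;0 0 0 0 8;0 0 0 0 8")

```text
t: 11.45
tcp_pos: [0.5229, 0.2427, 0.2008]
tool_rot: [[0.837, 0.547, -0.002], [0.547, -0.837, -0.001], [-0.002, -0.001, -1.0]]
wrist_force: [1.6, -0.3, -0.7]
opening: 0.0085
finger_force: 45.0
```

>>> arm_command(steps="0 0 0 0 8;0 0 0 0 8;0 0 0 0 8;0 0 0 0 6.4;0 0 0 0 0")

```text
t: 11.95
tcp_pos: [0.5229, 0.2427, 0.201]
tool_rot: [[0.999, 0.052, -0.002], [0.052, -0.999, -0.001], [-0.002, 0.001, -1.0]]
wrist_force: [-0.9, -0.1, -0.8]
opening: 0.0087
finger_force: 45.0
```

```bash
python3 - <<'E'
from h import *
st()
p=org(-.046,.032);go([*p,.039],93.1)
E
```

```text
t 11.95 tcp [0.5229 0.2427 0.201 ] yaw_y -87.0 tilt [-0.002  0.001 -1.   ] q [0.35 0.42 1.6  0.   1.13 1.87] F [-0.9 -0.1 -0.8] open 0.0087 ff 44.99624490737915
shift cm [ 0.08  0.02 16.2 ] turn -0.1 (alt 179.9) j6 107
```

>>> arm_command(steps="0 0 0 4 0;0 0 0 4 0;0 0 0 4 0;0 0 0 2 0;0 0 0 1 0")

```text
t: 12.45
tcp_pos: [0.522, 0.2424, 0.0495]
tool_rot: [[0.998, 0.057, -0.004], [0.057, -0.998, -0.001], [-0.004, 0.001, -1.0]]
wrist_force: [0.3, 0.5, -1.0]
opening: 0.0086
finger_force: 45.0
```

>>> arm_command(steps="0 0 0 0.6 0;0 0 0 0.3 0;0 0 0 0 0;0 0 0 0 0;0 0 0 0 0")

```text
t: 12.95
tcp_pos: [0.5238, 0.243, 0.044]
tool_rot: [[0.999, 0.054, 0.001], [0.054, -0.999, 0.0], [0.001, -0.0, -1.0]]
wrist_force: [0.1, -0.3, -0.9]
opening: 0.0087
finger_force: 45.0
```

>>> arm_command(steps="0 0 0 0.3 0;0 0 0 0.2 0;0 0 0 0 0;0 0 0 0 0;0.2 0 0 0 0")

```text
t: 13.45
tcp_pos: [0.5235, 0.2429, 0.0383]
tool_rot: [[0.999, 0.054, 0.0], [0.054, -0.999, 0.0], [0.0, -0.0, -1.0]]
wrist_force: [0.3, 0.5, 0.2]
opening: 0.013
finger_force: 0.0
```

>>> arm_command(steps="0.2 0 0 0 0;0.2 0 0 0 0;0.2 0 0 0 0;0.2 0 0 -1 0;0.2 0 0 -2 0")

```text
t: 13.95
tcp_pos: [0.5227, 0.2426, 0.068]
tool_rot: [[0.999, 0.054, -0.002], [0.054, -0.999, -0.001], [-0.002, 0.001, -1.0]]
wrist_force: [-0.6, 0.1, -0.6]
opening: 0.0182
finger_force: 0.0
```

>>> arm_command(steps="0.2 0 0 -4 0;0.2 0 0 -4 0;0.5 0 0 -4 0;1 0 0 -2 0;1 0 0 0 0")

```text
t: 14.45
tcp_pos: [0.5247, 0.2434, 0.2121]
tool_rot: [[0.999, 0.054, 0.006], [0.054, -0.999, 0.002], [0.006, -0.002, -1.0]]
wrist_force: [0.6, -0.3, -0.7]
opening: 0.0379
finger_force: 0.0
```

```bash
cat >> fit.py <<'E'
LUG=np.array([-.045,0])
def shackle(q0,name=None,cams=('scene',),w=45):
    v=[(c,viewer.capture(c)) for c in cams];q,i=fit(v,SH,'r',q0,w=w)
    l=q[:2]+[-.045*np.cos(q[2]),-.045*np.sin(q[2])]
    print('shackle',np.round(q*[1000,1000,57.3],1),round(i,2),'lug',np.round(l,4));return q,l,v
E
python3 - <<'E'
from fit import *
st()
q,l,v=shackle((.548,-.0575,.24))
yaw=np.degrees(q[2])+90
go([*l,.2],yaw);go([*l,.005],yaw)
cv2.imwrite('pics/s5c.png',cv2.resize(v[0][1][180:400,130:410],None,fx=2.7,fy=2.7))
E
```

```text
t 14.45 tcp [0.5247 0.2434 0.2121] yaw_y -86.9 tilt [ 0.006 -0.002 -1.   ] q [0.35 0.41 1.59 0.   1.14 1.87] F [ 0.6 -0.3 -0.7] open 0.0379 ff 0.0
shackle [548.4 -56.5  14.3] 0.69 lug [ 0.5048 -0.0676]
shift cm [-3.59 30.92  0.94] turn -11.2 (alt 168.8) j6 107
shift cm [-3.64 30.94 20.44] turn -11.2 (alt 168.8) j6 107
```

View pics/s5c.png

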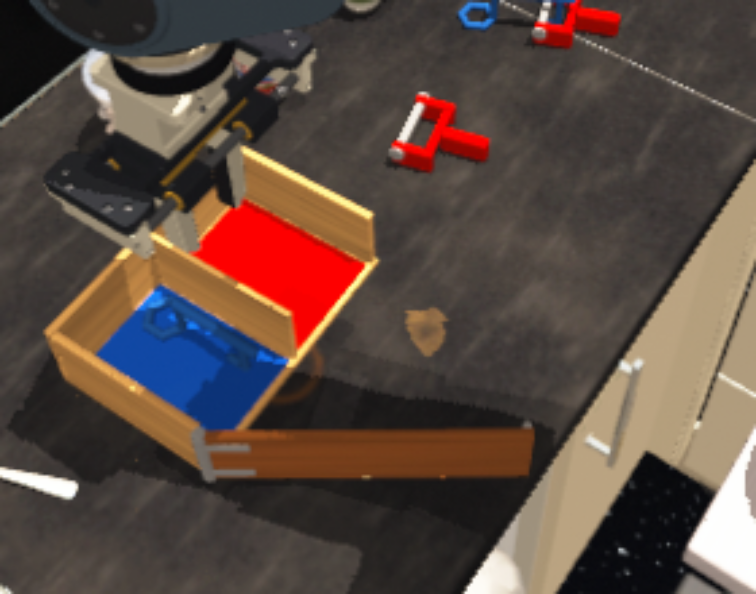

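Hook 1 stands on the blue mat and shackle 1 hasn't moved. Shackle 1 next.

>>> arm_command(steps="1 -0.5 4 0 0;1 -0.5 4.5 0 0;1 -0.5 4.5 0 0;1 -0.5 4.5 0 0;1 -0.5 4.5 0 0")

```text
t: 15.0
tcp_pos: [0.5093, 0.0202, 0.2069]
tool_rot: [[0.999, 0.055, -0.002], [0.055, -0.999, 0.0], [-0.002, -0.0, -1.0]]
wrist_force: [1.7, -0.2, 0.1]
opening: 0.0819
finger_force: 0.0
```

>>> arm_command(steps="1 -0.5 4.5 0 0;1 -0.6 4.4 2 0;1 0 0 3 -5.5;1 0 0 3 -5.7;1 0 0 0 0")

```text
t: 15.5
tcp_pos: [0.5014, -0.0674, 0.1242]
tool_rot: [[0.969, 0.248, -0.008], [0.248, -0.969, 0.002], [-0.007, -0.004, -1.0]]
wrist_force: [0.7, 0.1, 0.2]
opening: 0.0932
finger_force: 0.0
```

```bash
python3 - <<'E'
from h import *
st()
go([.5048,-.0676,.004],104.3)
E
```

```text
t 15.5 tcp [ 0.5014 -0.0674  0.1242] yaw_y -75.7 tilt [-0.007 -0.004 -1.   ] q [-0.23  0.4   1.85  0.    0.9   1.09] F [0.7 0.1 0.2] open 0.0932 ff 0.0
shift cm [ 0.41  0.15 12.01] turn 0.0 (alt -180.0) j6 63
```

>>> arm_command(steps="0.6 0.3 0.1 3 0;0.6 0 0 3 0;0.6 0 0 2.5 0;0.6 0 0 2 0;0.6 0 0 0 0")

```text
t: 16.0
tcp_pos: [0.5062, -0.0673, 0.0219]
tool_rot: [[0.969, 0.245, -0.004], [0.245, -0.969, 0.001], [-0.004, -0.002, -1.0]]
wrist_force: [-0.4, 0.5, 1.1]
opening: 0.0581
finger_force: 0.0
```

```bash
python3 - <<'E'
from h import *
st()
go([.5048,-.0676,.004],104.3)
E
```

```text
t 16.0 tcp [ 0.5062 -0.0673  0.0219] yaw_y -75.8 tilt [-0.004 -0.002 -1.   ] q [-0.22  0.58  1.88 -0.    0.68  1.1 ] F [-0.4  0.5  1.1] open 0.0581 ff 0.0
shift cm [-0.14 -0.    1.79] turn -0.1 (alt 179.9) j6 63
```

>>> arm_command(steps="0.5 0 0 1 0;0 0 0 0.7 0;0 0 0 0 0;0 0 0 0 0;0 0 0 0 0", grip_force=50)

```text
t: 16.5
tcp_pos: [0.5077, -0.0679, 0.0067]
tool_rot: [[0.969, 0.247, 0.001], [0.247, -0.969, -0.0], [0.001, 0.0, -1.0]]
wrist_force: [0.2, -0.0, 0.4]
opening: 0.0206
finger_force: 0.0
```

>>> arm_command(steps="0 0 0 0 0;0 0 0 0 0;0 0 0 0 0;0 0 0 0 0;0 0 0 0 0")

```text
t: 17.0
tcp_pos: [0.5076, -0.0678, 0.0067]
tool_rot: [[0.969, 0.247, 0.0], [0.247, -0.969, 0.0], [0.0, 0.0, -1.0]]
wrist_force: [-1.4, 1.0, 6.9]
opening: 0.0135
finger_force: 49.8
```

>>> arm_command(steps="0 0 0 -0.5 0;0 0 0 -1.5 0;0 0 0 -2 0;0 0 0 -3 0;0 0 0 -3 0")

```text
t: 17.5
tcp_pos: [0.507, -0.0678, 0.1072]
tool_rot: [[0.969, 0.247, -0.001], [0.247, -0.969, 0.0], [-0.001, -0.0, -1.0]]
wrist_force: [0.3, -0.6, -1.6]
opening: 0.0134
finger_force: 49.8
```

>>> arm_command(steps="0 0 0 -3 0;0 0 0 -3 0;0 0 0 -2 0;0 0 0 0 0;0 0 0 0 0")

```text
t: 18.0
tcp_pos: [0.5071, -0.0678, 0.1857]
tool_rot: [[0.969, 0.247, -0.0], [0.247, -0.969, 0.0], [-0.0, -0.0, -1.0]]
wrist_force: [-0.9, -0.5, -0.9]
opening: 0.0137
finger_force: 49.8
```

```bash
python3 - <<'E'
from h import *
st()
p=org(.034,-.036-.045);go([*p,.2],3.1)
E
```

```text
t 18.0 tcp [ 0.5071 -0.0678  0.1857] yaw_y -75.7 tilt [-0. -0. -1.] q [-0.22  0.32  1.78 -0.    1.04  1.1 ] F [-0.9 -0.5 -0.9] open 0.0137 ff 49.80044066905975
shift cm [ 14.9  -17.03  -1.44] turn -78.8 (alt 101.2) j6 63
```

>>> arm_command(steps="0 2.5 -2.8 -0.2 0;0 2.5 -2.8 -0.2 0;0 2.5 -2.8 -0.2 0;0 2.5 -2.8 -0.2 0;0 2.5 -2.8 -0.2 0")

```text
t: 18.5
tcp_pos: [0.5937, 0.1001, 0.1942]
tool_rot: [[0.969, 0.247, -0.003], [0.247, -0.969, -0.0], [-0.003, -0.0, -1.0]]
wrist_force: [0.6, -0.8, -1.0]
opening: 0.0137
finger_force: 49.8
```

>>> arm_command(steps="0 2.4 -2.9 -0.2 0;0 0 0 0 -8;0 0 0 0 -8;0 0 0 0 -8;0 0 0 0 -8")

```text
t: 19.0
tcp_pos: [0.6093, 0.1327, 0.1959]
tool_rot: [[0.686, 0.727, -0.003], [0.727, -0.686, -0.001], [-0.003, -0.002, -1.0]]
wrist_force: [0.4, -0.1, -2.1]
opening: 0.0139
finger_force: 49.8
```

>>> arm_command(steps="0 0 0 0 -8;0 0 0 0 -8;0 0 0 0 -8;0 0 0 0 -8;0 0 0 0 -8")

```text
t: 19.5
tcp_pos: [0.6093, 0.1326, 0.196]
tool_rot: [[0.059, 0.998, -0.003], [0.998, -0.059, -0.0], [-0.001, -0.003, -1.0]]
wrist_force: [0.4, 0.1, -0.8]
opening: 0.0138
finger_force: 49.8
```

>>> arm_command(steps="0 0 0 0 -6.8;0 0 0 0 0;0 0 0 0 0")

```text
t: 19.8
tcp_pos: [0.6096, 0.1326, 0.1969]
tool_rot: [[-0.051, 0.999, -0.002], [0.999, 0.051, -0.0], [-0.0, -0.002, -1.0]]
wrist_force: [-0.8, -0.7, -1.3]
opening: 0.0133
finger_force: 49.8
```

```bash
python3 - <<'E'
from h import *
st()
p=org(.034,-.036-.042);go([*p,.014],3.1)
s=shot('scene','s6');cv2.imwrite('pics/s6c.png',cv2.resize(s[180:340,150:350],None,fx=3,fy=3))
E
```

```text
t 19.8 tcp [0.6096 0.1326 0.1969] yaw_y 2.9 tilt [-0.    -0.002 -1.   ] q [ 0.14  0.51  1.47 -0.    1.17  0.09] F [-0.8 -0.7 -1.3] open 0.0133 ff 49.80030298233032
shift cm [ 0.44  0.02 18.29] turn -0.2 (alt 179.8) j6 5
```

View pics/s6c.png

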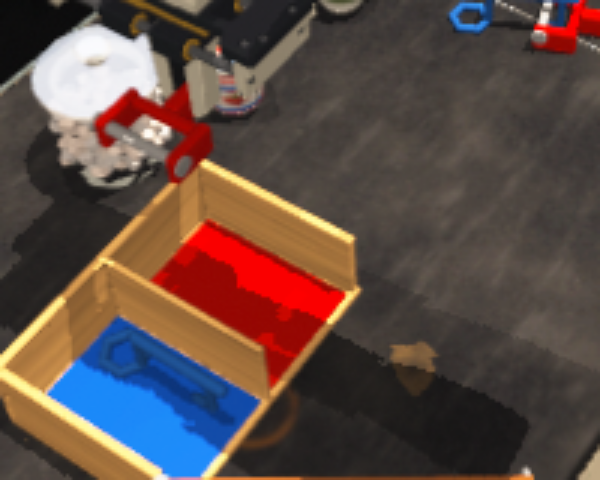

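Shackle 1 is held bar-towards-divider above the red compartment. I'll lower it.

>>> arm_command(steps="0 0.2 0 3 0;0 0 0 4 0;0 0 0 4 0;0 0 0 3 0;0 0 0 2 0")

```text
t: 20.35
tcp_pos: [0.6087, 0.1345, 0.0354]
tool_rot: [[-0.052, 0.999, -0.003], [0.999, 0.052, -0.0], [-0.0, -0.003, -1.0]]
wrist_force: [-0.0, -0.1, -0.7]
opening: 0.0138
finger_force: 49.8
```

>>> arm_command(steps="0 0 0 1 0;0 0 0 0.5 0;0 0 0 0 0;0 0 0 0 0")

```text
t: 20.75
tcp_pos: [0.6105, 0.1348, 0.0242]
tool_rot: [[-0.054, 0.999, 0.001], [0.999, 0.054, 0.0], [0.0, 0.001, -1.0]]
wrist_force: [0.4, 0.1, -1.6]
opening: 0.0136
finger_force: 49.8
```

>>> arm_command(steps="0 0 0 0.4 0;0 0 0 0.3 0;0 0 0 0.1 0;0 0 0 0 0;0 0 0 0 0")

```text
t: 21.25
tcp_pos: [0.61, 0.1348, 0.0153]
tool_rot: [[-0.054, 0.999, 0.0], [0.999, 0.054, 0.0], [0.0, 0.0, -1.0]]
wrist_force: [-0.7, -1.3, -1.2]
opening: 0.0133
finger_force: 49.8
```

>>> arm_command(steps="0.35 0 0 0 0;0.35 0 0 0 0;0.35 0 0 0 0;0.35 0 0 0 0;0.35 0 0 -1 0")

```text
t: 21.75
tcp_pos: [0.6092, 0.1346, 0.0245]
tool_rot: [[-0.054, 0.999, -0.002], [0.999, 0.054, -0.0], [-0.0, -0.002, -1.0]]
wrist_force: [-0.7, -0.9, 0.4]
opening: 0.0325
finger_force: 0.0
```

>>> arm_command(steps="0.35 0 0 -3 0;0.35 0 0 -4 0;0.5 0 0 -4 0;1 0 0 -4 0;1 0 0 0 0")

```text
t: 22.25
tcp_pos: [0.6124, 0.1352, 0.1819]
tool_rot: [[-0.054, 0.998, 0.01], [0.999, 0.054, 0.001], [0.001, 0.01, -1.0]]
wrist_force: [0.8, 1.0, 0.6]
opening: 0.0519
finger_force: 0.0
```

```bash
cat >> fit.py <<'E'
def pair2(q0,cams=('scene','top')):
    v=[(c,viewer.capture(c)) for c in cams]
    for vv in([x] for x in v):
        a,i=fit(vv,SH,'r',q0);b,j=fit(vv,HK,'b',q0)
        print(vv[0][0],'sh',np.round(a*[1000,1000,57.3],1),round(i,2),'hk',np.round(b*[1000,1000,57.3],1),round(j,2))
    return a,b,v
E
python3 - <<'E'
from fit import *
st()
a,b,v=pair2((.527,-.278,.4))
cv2.imwrite('pics/s7c.png',cv2.resize(v[0][1][150:400,130:410],None,fx=2.4,fy=2.4))
go([.527,-.275,.2],28.6+90)
E
```

```text
t 22.25 tcp [0.6124 0.1352 0.1819] yaw_y 3.1 tilt [ 0.001  0.01  -1.   ] q [0.14 0.52 1.48 0.   1.13 0.09] F [0.8 1.  0.6] open 0.0519 ff 0.0
scene sh [ 527.3 -278.7   20.5] 0.67 hk [ 527.7 -273.8   27.6] 0.64
top sh [ 526.  -277.3   20.5] 0.73 hk [ 525.2 -273.7   28.4] 0.58
shift cm [-40.47 -10.52  -2.39] turn 64.5 (alt -115.5) j6 5
```

View pics/s7c.png

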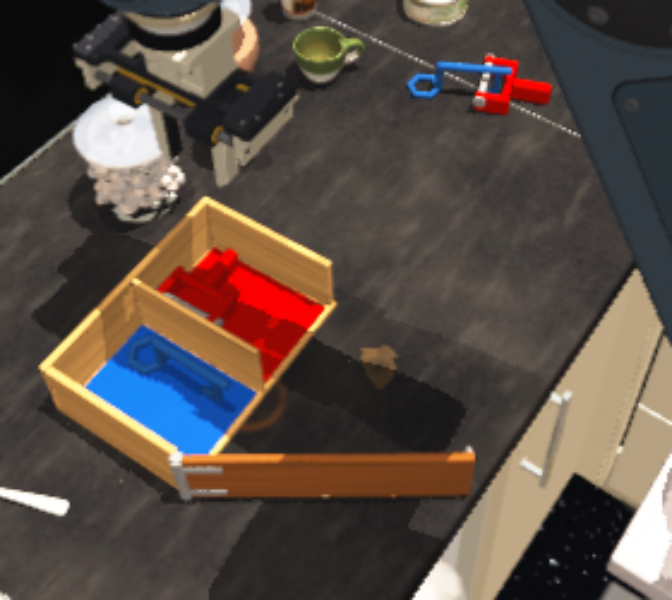

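Shackle 1 lies on the red mat with its bar by the divider, and pair 2 hasn't moved. Hook 2 next.

>>> arm_command(steps="1 -4 -1 -0.2 0;1 -4 -1 -0.2 0;1 -4 -1.1 -0.2 0;1 -4 -1.1 -0.2 0;1 -4 -1.1 -0.2 0", grip_force=45)

```text
t: 22.85
tcp_pos: [0.5665, -0.0692, 0.1839]
tool_rot: [[-0.054, 0.999, -0.003], [0.999, 0.054, 0.001], [0.001, -0.003, -1.0]]
wrist_force: [-0.3, -0.1, 0.0]
opening: 0.0923
finger_force: 0.0
```

>>> arm_command(steps="1 -4 -1 0 0;1 -4 -1 0 0;1 -4 -1 0 0;1 -4 -1 0 0;1 -4.3 -1.2 0 0")

```text
t: 23.35
tcp_pos: [0.5258, -0.2744, 0.1837]
tool_rot: [[-0.055, 0.999, -0.002], [0.999, 0.055, 0.002], [0.002, -0.002, -1.0]]
wrist_force: [0.7, 0.1, -0.4]
opening: 0.093
finger_force: 0.0
```

>>> arm_command(steps="1 0 0 0 8;1 0 0 0 8;1 0 0 0 8;1 0 0 0 8;1 0 0 0 8")

```text
t: 23.85
tcp_pos: [0.5262, -0.273, 0.1836]
tool_rot: [[0.605, 0.796, -0.003], [0.796, -0.605, 0.002], [-0.0, -0.003, -1.0]]
wrist_force: [-0.1, -0.7, -0.6]
opening: 0.0931
finger_force: 0.0
```

>>> arm_command(steps="1 0 0 2 8;1 0 0 3 8;1 0 0 3 8.5;1 0 0 0 0;1 0 0 0 0")

```text
t: 24.35
tcp_pos: [0.5266, -0.2732, 0.1049]
tool_rot: [[0.876, 0.483, -0.002], [0.483, -0.876, 0.001], [-0.001, -0.002, -1.0]]
wrist_force: [-0.3, -0.3, 0.9]
opening: 0.0931
finger_force: 0.0
```

```bash
python3 - <<'E'
from fit import *
st();go([.5265,-.274,.03],118)
a,b,v=pair2((.527,-.278,.4),('scene',))
E
```

```text
t 24.35 tcp [ 0.5266 -0.2732  0.1049] yaw_y -61.1 tilt [-0.001 -0.002 -1.   ] q [-0.56  0.56  1.63 -0.    0.95  0.51] F [-0.3 -0.3  0.9] open 0.0931 ff 0.0
shift cm [-0.04  0.08  7.49] turn 0.9 (alt -179.1) j6 29
scene sh [ 527.4 -279.1   19.5] 0.67 hk [ 527.7 -273.8   27.4] 0.63
```

>>> arm_command(steps="0.6 0 0 3 0.5;0.4 0 0 2.5 0;0.2 0 0 2 0;0 0 0 0 0;0 0 0 0 0")

```text
t: 24.9
tcp_pos: [0.5276, -0.2738, 0.0317]
tool_rot: [[0.881, 0.473, 0.001], [0.473, -0.881, -0.001], [0.001, 0.001, -1.0]]
wrist_force: [-0.1, 0.6, 0.7]
opening: 0.058
finger_force: 0.0
```

>>> arm_command(steps="0 0 0 0 0;0 0 0 0 0;0 0 0 0 0;0 0 0 0 0;0 0 0 0 0")

```text
t: 25.4
tcp_pos: [0.527, -0.2734, 0.0304]
tool_rot: [[0.882, 0.471, 0.0], [0.471, -0.882, -0.0], [0.0, 0.0, -1.0]]
wrist_force: [-0.6, -0.8, 1.1]
opening: 0.0179
finger_force: 0.0
```

>>> arm_command(steps="0 0 0 0 0;0 0 0 0 0;0 0 0 0 0")

```text
t: 25.7
tcp_pos: [0.5269, -0.2734, 0.0303]
tool_rot: [[0.882, 0.471, -0.0], [0.471, -0.882, 0.0], [-0.0, -0.0, -1.0]]
wrist_force: [0.1, -0.0, 0.9]
opening: 0.0087
finger_force: 45.0
```

```bash
python3 - <<'E'
from fit import *
st();go([.5267,-.278,.033])
E
```

```text
t 25.7 tcp [ 0.5269 -0.2734  0.0303] yaw_y -61.9 tilt [-0. -0. -1.] q [-0.56  0.67  1.66 -0.    0.81  0.52] F [ 0.1 -0.   0.9] open 0.0087 ff 44.99966204166412
shift cm [-0.24  0.4  -0.27]
```

>>> arm_command(steps="0 0 0 -0.3 0;0 -0.2 0.4 0 0;0 0 0 0 0;0 0 0 0 -6;0 0 0 0 -8")

```text
t: 26.2
tcp_pos: [0.527, -0.2779, 0.0332]
tool_rot: [[0.739, 0.674, -0.0], [0.674, -0.739, 0.0], [-0.0, -0.0, -1.0]]
wrist_force: [-0.2, -0.2, -1.2]
opening: 0.0088
finger_force: 45.0
```

>>> arm_command(steps="0 0 0 0 -8;0 0 0 0 -8;0 0 0 0 -8;0 0 0 0 -8;0 0 0 0 -8")

```text
t: 26.7
tcp_pos: [0.527, -0.2779, 0.0331]
tool_rot: [[0.132, 0.991, -0.0], [0.991, -0.132, 0.0], [0.0, -0.0, -1.0]]
wrist_force: [0.5, 0.4, -1.2]
opening: 0.0088
finger_force: 45.0
```

>>> arm_command(steps="0 0 0 0 -8;0 0 0 0 -8;0 0 0 0 -8;0 0 0 0 -6;0 0 0 0 0")

```text
t: 27.2
tcp_pos: [0.527, -0.2779, 0.0332]
tool_rot: [[-0.378, 0.926, -0.0], [0.926, 0.378, 0.0], [0.0, -0.0, -1.0]]
wrist_force: [0.6, 0.9, -0.5]
opening: 0.0083
finger_force: 45.0
```

```bash
python3 - <<'E'
from fit import *
st()
s=shot('scene','s8');cv2.imwrite('pics/s8c.png',cv2.resize(s[140:250,270:420],None,fx=4,fy=4))
E
```

```text
t 27.2 tcp [ 0.527  -0.2779  0.0332] yaw_y 22.2 tilt [ 0. -0. -1.] q [-0.56  0.67  1.65 -0.    0.82 -0.95] F [ 0.6  0.9 -0.5] open 0.0083 ff 44.997262358665466
```

View pics/s8c.png

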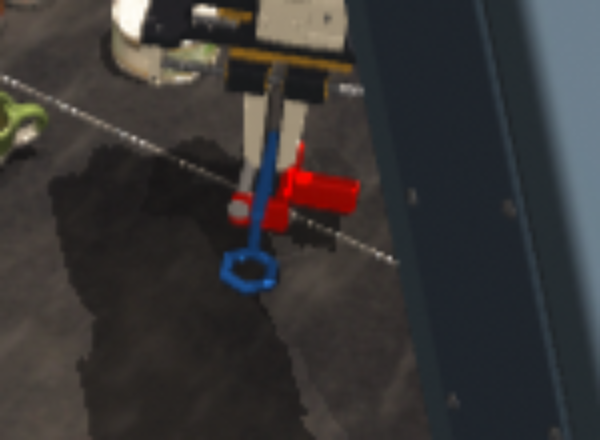

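Hook 2 is turned about 92° relative to the shackle, with the toe clear. Lifting.

>>> arm_command(steps="0 0 0 -1 0;0 0 0 -1 0;0 0 0 -1 0;0 0 0 -1 0;0 0 0 -2 0")

```text
t: 27.75
tcp_pos: [0.5266, -0.2775, 0.0936]
tool_rot: [[-0.376, 0.927, -0.001], [0.927, 0.376, 0.001], [0.001, -0.001, -1.0]]
wrist_force: [-0.5, 0.3, -0.5]
opening: 0.0086
finger_force: 45.0
```

>>> arm_command(steps="0 0 0 -3 0;0 0 0 -3 0;0 0 0 -3 0;0 0 0 -2 0;0 0 0 0 0")

```text
t: 28.25
tcp_pos: [0.5281, -0.2785, 0.2067]
tool_rot: [[-0.376, 0.927, 0.005], [0.927, 0.376, -0.003], [-0.005, 0.003, -1.0]]
wrist_force: [0.2, -0.6, -1.6]
opening: 0.0086
finger_force: 45.0
```

```bash
python3 - <<'E'
from fit import *
st();p=org(.046,.083);go([*p,.2],93.1)
q,l,v=shackle((.527,-.278,.36))
cv2.imwrite('pics/s9c.png',cv2.resize(v[0][1][100:250,250:420],None,fx=3,fy=3))
E
```

```text
t 28.25 tcp [ 0.5281 -0.2785  0.2067] yaw_y 22.1 tilt [-0.005  0.003 -1.   ] q [-0.56  0.44  1.54  0.    1.15 -0.95] F [ 0.2 -0.6 -1.6] open 0.0086 ff 44.99864995479584
shift cm [50.28 29.5   0.54] turn -71.0 (alt 109.0) j6 -54
shackle [ 526.9 -277.7   21.1] 0.74 lug [ 0.4849 -0.2939]
```

View pics/s9c.png

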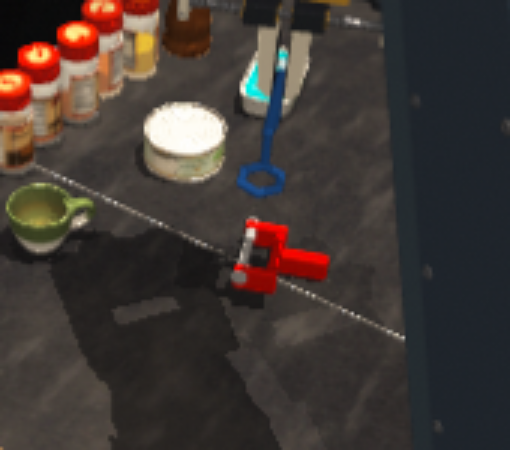

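Hook 2 hangs free and shackle 2 lies flat and empty. Carrying the hook.

>>> arm_command(steps="0 3 1.8 0 0;0 4 2.3 0 0;0 4 2.4 0 0;0 4 2.4 0 0;0 4 2.3 0 0")

```text
t: 28.8
tcp_pos: [0.5586, -0.0577, 0.2018]
tool_rot: [[-0.376, 0.927, -0.002], [0.927, 0.376, 0.0], [0.001, -0.002, -1.0]]
wrist_force: [0.8, -0.1, -2.4]
opening: 0.0088
finger_force: 45.0
```

>>> arm_command(steps="0 4 2.3 0 0;0 4 2.4 0 0;0 4 2.4 0 0;0 4 2.3 0 0;0 4 2.4 0 0")

```text
t: 29.3
tcp_pos: [0.5926, 0.1719, 0.2016]
tool_rot: [[-0.376, 0.927, -0.002], [0.927, 0.376, -0.001], [0.0, -0.002, -1.0]]
wrist_force: [-0.0, 0.1, -1.1]
opening: 0.0084
finger_force: 45.0
```

>>> arm_command(steps="0 4 2.3 0 0;0 4 2.3 0 0;0 3.3 1.9 0 0;0 0 0 0 0;0 0 0 0 -8")

```text
t: 29.8
tcp_pos: [0.6102, 0.2997, 0.2011]
tool_rot: [[-0.504, 0.864, -0.003], [0.864, 0.504, -0.001], [0.0, -0.003, -1.0]]
wrist_force: [-0.1, 0.2, -0.6]
opening: 0.0085
finger_force: 45.0
```

>>> arm_command(steps="0 0 0 0 -8;0 0 0 0 -8;0 0 0 0 -8;0 0 0 0 -8;0 0 0 0 -8")

```text
t: 30.3
tcp_pos: [0.6106, 0.2982, 0.2016]
tool_rot: [[-0.942, 0.335, -0.002], [0.335, 0.942, -0.001], [0.002, -0.002, -1.0]]
wrist_force: [0.1, -0.1, -0.6]
opening: 0.0086
finger_force: 45.0
```

>>> arm_command(steps="0 0 0 0 -8;0 0 0 0 -8;0 0 0 0 -7;0 0 0 0 0;0 0 0 0 0")

```text
t: 30.8
tcp_pos: [0.6108, 0.2986, 0.2023]
tool_rot: [[-0.999, -0.05, -0.001], [-0.05, 0.999, -0.001], [0.001, -0.001, -1.0]]
wrist_force: [0.3, -0.6, -0.2]
opening: 0.0086
finger_force: 45.0
```

```bash
python3 - <<'E'
from fit import *
st();p=org(.046,.083);go([*p,.039],93.1)
s=shot('scene','s10');cv2.imwrite('pics/s10c.png',cv2.resize(s[200:370,130:330],None,fx=3,fy=3))
E
```

```text
t 30.8 tcp [0.6108 0.2986 0.2023] yaw_y 92.9 tilt [ 0.001 -0.001 -1.   ] q [ 0.39  0.61  1.29 -0.    1.24 -1.23] F [ 0.3 -0.6 -0.2] open 0.0086 ff 44.99897539615631
shift cm [-0.18 -0.02 16.33] turn -0.2 (alt 179.8) j6 -71
```

View pics/s10c.png

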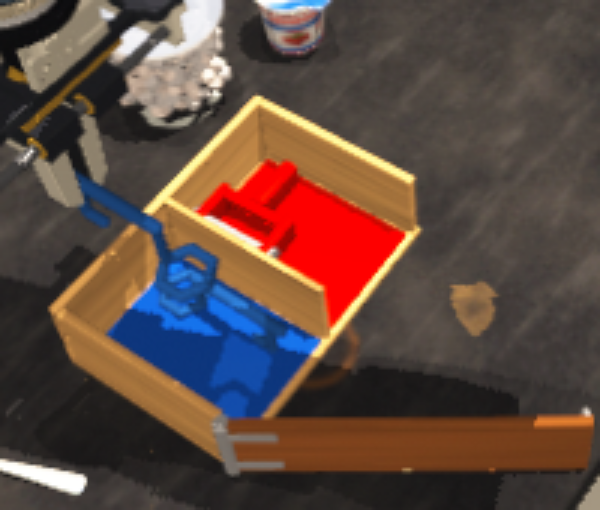

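Hook 2 is lined up with its eye towards the front, beside hook 1. Lowering and releasing.

>>> arm_command(steps="0 -0.1 0 4 0;0 0 0 4 0;0 0 0 4 0;0 0 0 2 0;0 0 0 1 0")

```text
t: 31.35
tcp_pos: [0.6109, 0.2987, 0.0507]
tool_rot: [[-0.999, -0.052, -0.003], [-0.052, 0.999, -0.001], [0.003, -0.001, -1.0]]
wrist_force: [0.4, 0.2, -0.8]
opening: 0.0085
finger_force: 45.0
```

>>> arm_command(steps="0 0 0 0.5 0;0 0 0 0.4 0;0 0 0 0 0;0 0 0 0 0;0 0 0 0 0")

```text
t: 31.85
tcp_pos: [0.6124, 0.2994, 0.0451]
tool_rot: [[-0.999, -0.054, 0.001], [-0.054, 0.999, 0.0], [-0.001, 0.0, -1.0]]
wrist_force: [0.6, 0.4, -0.8]
opening: 0.0087
finger_force: 45.0
```

>>> arm_command(steps="0 0 0 0.4 0;0 0 0 0.2 0;0 0 0 0 0;0 0 0 0 0;0.2 0 0 0 0")

```text
t: 32.35
tcp_pos: [0.612, 0.2992, 0.0382]
tool_rot: [[-0.999, -0.054, -0.0], [-0.054, 0.999, -0.0], [0.0, -0.0, -1.0]]
wrist_force: [-0.2, 0.6, 0.7]
opening: 0.013
finger_force: 0.0
```

>>> arm_command(steps="0.2 0 0 0 0;0.2 0 0 0 0;0.2 0 0 0 0;0.2 0 0 -1 0;0.2 0 0 -2 0")

```text
t: 32.85
tcp_pos: [0.6113, 0.299, 0.0678]
tool_rot: [[-0.999, -0.054, -0.002], [-0.054, 0.999, -0.001], [0.002, -0.001, -1.0]]
wrist_force: [-0.1, 0.4, -0.2]
opening: 0.0188
finger_force: 0.0
```

>>> arm_command(steps="0.2 0 0 -4 0;0.2 0 0 -4 0;0.5 0 0 -4 0;1 0 0 -2 0;1 0 0 0 0")

```text
t: 33.35
tcp_pos: [0.6133, 0.2998, 0.2127]
tool_rot: [[-0.999, -0.054, 0.006], [-0.054, 0.999, 0.002], [-0.006, 0.002, -1.0]]
wrist_force: [0.4, 0.3, 0.2]
opening: 0.038
finger_force: 0.0
```

```bash
python3 - <<'E'
from fit import *
st()
q,l,v=shackle((.527,-.278,.36))
go([*l,.2],np.degrees(q[2])+90)
E
```

```text
t 33.35 tcp [0.6133 0.2998 0.2127] yaw_y 93.1 tilt [-0.006  0.002 -1.   ] q [ 0.39  0.6   1.28 -0.    1.26 -1.24] F [0.4 0.3 0.2] open 0.038 ff 0.0
shackle [ 517.  -278.   -14.4] -0.0 lug [ 0.4734 -0.2668]
shift cm [ 16.96 -55.79   0.9 ] turn 17.5 (alt -162.5) j6 -71
```

```bash
python3 - <<'E'
from fit import *
s=viewer.capture('scene');t=viewer.capture('top')
for c,im in(('scene',s),('top',t)):
    print(c,lm('shackle_2',c,0),lm('shackle_2_lug',c,.02))
    n,lab,stt,ce=cv2.connectedComponentsWithStats(mask(im,'r'))
    print([(stt[i][4],np.round(ce[i]),np.round(at(c,ce[i],.02)[:2],3)) for i in range(1,n) if stt[i][4]>25])
cv2.imwrite('pics/s11c.png',cv2.resize(s[110:400,100:420],None,fx=2,fy=2))
E
```

```text
scene [(0.89, array([214, 276]), array([611, 165]))] []
[(np.int32(1625), array([232., 276.]), array([0.565, 0.149]))]
top [(0.59, array([357, 228]), array([ 496, -307]))] [(0.82, array([365, 228]), array([ 481, -326]))]
[(np.int32(106), array([366., 131.]), array([ 0.887, -0.456])), (np.int32(118), array([336., 136.]), array([ 0.89, -0.34])), (np.int32(111), array([352., 135.]), array([ 0.88 , -0.398])), (np.int32(110), array([321., 139.]), array([ 0.883, -0.282])), (np.int32(35), array([381., 135.]), array([ 0.856, -0.505])), (np.int32(271), array([362., 224.]), array([ 0.498, -0.321])), (np.int32(447), array([221., 244.]), array([0.521, 0.147])), (np.int32(222), array([512., 283.]), array([ 0.198, -0.709]))]
```

View pics/s11c.png

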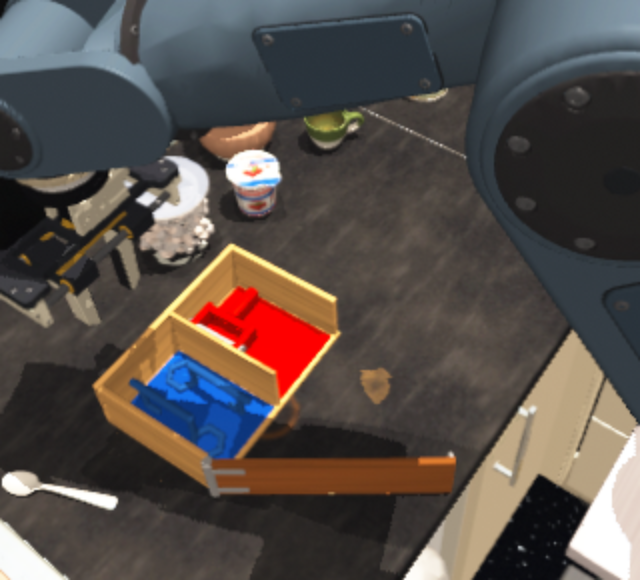

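Both hooks stand on the blue mat; the arm hides shackle 2 from the scene camera. From the top it seems to have been knocked to about (0.50, -0.31). There is also a red blob at (512,283) that I'll check numerically.

```bash
python3 - <<'E'
from fit import *
t=viewer.capture('top')
for q in((.505,-.305,.3),(.198,-.709,.3)):
    best=max((fit([('top',t)],SH,'r',(q[0],q[1],q[2]+d)) for d in(-2,-1,0,1,2,3)),key=lambda r:r[1])
    print(np.round(best[0]*[1000,1000,57.3],1),round(best[1],2))
for im,n in((cv2.imread('pics/t0.png'),'t0'),(cv2.imread('pics/t1.png'),'t1'),(t,'now')):
    m=mask(im,'r')[265:300,490:540];ys,xs=np.nonzero(m);print(n,m.sum(),xs.min()+490 if len(xs) else 0,xs.max()+490 if len(xs) else 0,ys.min()+265 if len(xs) else 0,ys.max()+265 if len(xs) else 0)
for r in mask(t,'r')[270:298,492:534]: print(''.join('.#'[k] for k in r))
print(t[283,505:520].tolist()); print([d['conf'] for d in viewer.outline_of('shackle_1','top') if d['pixels'][283,512]])
for r in mask(t,'r')[205:243,342:385]: print(''.join('.#'[k] for k in r))
E
```

```text
[ 518.8 -317.9   16.9] 0.73
[ 217.3 -712.2  -53.5] 0.36
t0 233 503 523 272 290
t1 231 503 523 272 290
now 233 503 523 272 290
..........................................
..........................................
.................####.....................
...............######...###...............
..............#######...####..............
.............###..###....###..............
............####..........................
............#####............##...........
............#######.........###...........
...........#########.......#####..........
...........##########......#####..........
...........##########......#####..........
...........##########......#####..........
...........##########..##...####..........
...........##############...###...........
............##############..###...........
............###################...........
.............#################............
..............###############.............
................###########...............
..................########................
..........................................
............................
[... 1435 characters left out ...]
.....########...########................
.........#####.....#########...............
..........###.......#########..............
..........###........########..............
.....................#########.............
......................########.............
.......................########............
........................######.............
........................######.............
.........................####..............
...........................#...............
...........................................
...........................................
...........................................
...........................................
...........................................
```

The blob is a round bowl of something red that hasn't changed, so it isn't a shackle. Shackle 2 was knocked to about (0.519, -0.318). Approaching.

```bash
python3 - <<'E'
from fit import *
go([.476,-.331,.2],107)
E
```

```text
shift cm [ 16.98 -62.19   0.79] turn -13.9 (alt 166.1) j6 -71
```

>>> arm_command(steps="1 1 -3.5 0 0;1 1.2 -4.5 0 0;1 1.2 -4.5 0 0;1 1.2 -4.5 0 0;1 1.2 -4.5 0 0", grip_force=50)

```text
t: 34.3
tcp_pos: [0.5651, 0.0798, 0.2081]
tool_rot: [[-0.999, -0.055, -0.0], [-0.055, 0.999, -0.0], [0.0, -0.0, -1.0]]
wrist_force: [0.8, -0.8, -0.3]
opening: 0.0927
finger_force: 0.0
```

>>> arm_command(steps="1 1.2 -4.5 0 0;1 1.2 -4.5 0 0;1 1.2 -4.5 0 0;1 1.2 -4.5 0 0;1 1.2 -4.5 0 0")

```text
t: 34.8
tcp_pos: [0.5174, -0.1482, 0.2082]
tool_rot: [[-0.999, -0.054, 0.0], [-0.054, 0.999, 0.0], [-0.0, -0.0, -1.0]]
wrist_force: [0.3, -0.3, -0.4]
opening: 0.0933
finger_force: 0.0
```

>>> arm_command(steps="1 1.2 -4.5 0 0;1 1.2 -4.5 0 0;1 1.2 -4.5 0 0;1 1.5 -4.5 0 -7;1 0 0 0 -7")

```text
t: 35.3
tcp_pos: [0.4753, -0.3335, 0.2079]
tool_rot: [[-0.956, -0.295, -0.0], [-0.295, 0.956, -0.001], [0.001, -0.001, -1.0]]
wrist_force: [-0.6, 1.0, -0.6]
opening: 0.0927
finger_force: 0.0
```

```bash
python3 - <<'E'
from fit import *
st()
for c in('scene','top'):
    q,l,v=shackle((.519,-.318,.3),cams=(c,))
    print(lm('shackle_2_lug',c,.02),lm('shackle_2',c,0))
    go([*l,.006],np.degrees(q[2])+90)
E
```

```text
t 35.3 tcp [ 0.4753 -0.3335  0.2079] yaw_y 107.1 tilt [ 0.001 -0.001 -1.   ] q [-0.69  0.42  1.58 -0.    1.14 -2.56] F [-0.6  1.  -0.6] open 0.0927 ff 0.0
shackle [ 518.7 -319.3   17. ] 0.74 lug [ 0.4757 -0.3325]
[(0.85, array([366, 181]), array([ 464, -337]))] [(0.75, array([212, 276]), array([617, 169])), (0.67, array([325, 351]), array([285, 172]))]
shift cm [ 0.2  -0.31 20.19] turn -0.1 (alt 179.9) j6 -146
shackle [ 509.  -318.   -17.8] -0.0 lug [ 0.4662 -0.3042]
[(0.57, array([213, 224]), array([601, 164]))] [(0.66, array([211, 224]), array([614, 170]))]
shift cm [ 0.36  2.6  20.22] turn 34.8 (alt -145.2) j6 -146
```

The scene view confirms it (lug at 0.476, -0.332), and the gripper is aligned.

>>> arm_command(steps="1 0 0.1 4 0;1 0 0 5 0;0.6 0 0 5 0;0.5 0 0 3 0;0.4 0 0 2 0")

```text
t: 36.1
tcp_pos: [0.4761, -0.3264, 0.0158]
tool_rot: [[-0.956, -0.294, -0.002], [-0.294, 0.956, 0.002], [0.002, 0.002, -1.0]]
wrist_force: [0.4, -0.6, 0.1]
opening: 0.0735
finger_force: 0.0
```

>>> arm_command(steps="0.4 0 0 0.8 0;0.3 0 0 0 0;0 0 0 0 0;0 0 0 0 0;0 0 0 0 0")

```text
t: 36.6
tcp_pos: [0.4771, -0.3284, 0.0113]
tool_rot: [[-0.956, -0.294, 0.001], [-0.294, 0.956, -0.001], [-0.001, -0.001, -1.0]]
wrist_force: [-0.6, -0.9, -0.5]
opening: 0.034
finger_force: 0.0
```

>>> arm_command(steps="0 0 0 0 0;0 0 0 0 0;0 0 0 0 0;0 0 0 0 0;0 0 0 0 0")

```text
t: 37.1
tcp_pos: [0.4768, -0.3283, 0.0105]
tool_rot: [[-0.956, -0.294, 0.0], [-0.294, 0.956, -0.0], [-0.0, -0.001, -1.0]]
wrist_force: [-0.2, -0.9, 4.6]
opening: 0.014
finger_force: 50.0
```

```bash
python3 - <<'E'
from fit import *
st()
E
```

```text
t 37.1 tcp [ 0.4768 -0.3283  0.0105] yaw_y 107.1 tilt [-0.    -0.001 -1.   ] q [-0.68  0.68  1.71 -0.    0.75 -2.55] F [-0.2 -0.9  4.6] open 0.014 ff 49.96484041213989
```

>>> arm_command(steps="0 0 0 -0.5 0;0 0 0 -1.5 0;0 0 0 -2 0;0 0 0 -3 0;0 0 0 -3 0")

```text
t: 37.6
tcp_pos: [0.4764, -0.3277, 0.112]
tool_rot: [[-0.956, -0.294, -0.0], [-0.294, 0.956, 0.0], [0.0, 0.001, -1.0]]
wrist_force: [0.4, -0.1, -0.7]
opening: 0.0137
finger_force: 50.0
```

>>> arm_command(steps="0 0 0 -3 0;0 0 0 -3 0;0 0 0 -2 0;0 0 0 -1 0;0 0 0 0 0")

```text
t: 38.1
tcp_pos: [0.4769, -0.3282, 0.2017]
tool_rot: [[-0.956, -0.294, 0.002], [-0.294, 0.956, -0.001], [-0.001, -0.002, -1.0]]
wrist_force: [0.9, -0.4, -1.9]
opening: 0.0138
finger_force: 50.0
```

```bash
python3 - <<'E'
from fit import *
st();p=org(-.033,-.035);go([*p,.2],3.1)
E
```

```text
t 38.1 tcp [ 0.4769 -0.3282  0.2017] yaw_y 107.1 tilt [-0.001 -0.002 -1.   ] q [-0.68  0.42  1.59  0.    1.13 -2.55] F [ 0.9 -0.4 -1.9] open 0.0138 ff 49.9590003490448
shift cm [-20.87  46.35   0.11] turn -76.0 (alt 104.0) j6 -146
```

>>> arm_command(steps="0 -1.4 3 0 0;0 -1.8 4 0 0;0 -1.8 4 0 0;0 -1.8 4 0 0;0 -1.8 4 0 0")

```text
t: 38.6
tcp_pos: [0.5022, -0.1192, 0.199]
tool_rot: [[-0.956, -0.294, -0.002], [-0.294, 0.956, 0.001], [0.002, 0.001, -1.0]]
wrist_force: [0.9, -0.3, -1.8]
opening: 0.0135
finger_force: 50.0
```

>>> arm_command(steps="0 -1.8 4 0 0;0 -1.8 4 0 0;0 -1.8 4 0 0;0 -1.8 4 0 0;0 -1.8 4 0 0")

```text
t: 39.1
tcp_pos: [0.5293, 0.0983, 0.199]
tool_rot: [[-0.956, -0.294, -0.002], [-0.294, 0.956, -0.0], [0.002, 0.0, -1.0]]
wrist_force: [0.8, -1.1, -0.6]
opening: 0.0136
finger_force: 50.0
```

>>> arm_command(steps="0 -1.8 4 0 0;0 -1.5 3.4 0 0;0 0 0 0 8;0 0 0 0 8;0 0 0 0 8")

```text
t: 39.6
tcp_pos: [0.539, 0.1772, 0.1987]
tool_rot: [[-0.992, 0.125, -0.003], [0.125, 0.992, -0.001], [0.003, -0.001, -1.0]]
wrist_force: [0.0, 0.4, -1.7]
opening: 0.0132
finger_force: 50.0
```

>>> arm_command(steps="0 0 0 0 8;0 0 0 0 8;0 0 0 0 8;0 0 0 0 8;0 0 0 0 8")

```text
t: 40.1
tcp_pos: [0.5392, 0.1768, 0.1988]
tool_rot: [[-0.679, 0.734, -0.002], [0.734, 0.679, -0.001], [0.001, -0.002, -1.0]]
wrist_force: [-0.2, 0.2, -1.9]
opening: 0.0136
finger_force: 50.0
```

>>> arm_command(steps="0 0 0 0 8;0 0 0 0 8;0 0 0 0 8;0 0 0 0 8;0 0 0 0 8")

```text
t: 40.6
tcp_pos: [0.5391, 0.1768, 0.1988]
tool_rot: [[-0.048, 0.999, -0.002], [0.999, 0.048, -0.0], [-0.0, -0.003, -1.0]]
wrist_force: [0.5, -0.3, -1.1]
opening: 0.0136
finger_force: 50.0
```

```bash
python3 - <<'E'
from fit import *
st();p=org(-.033,-.035);go([*p,.02],3.1)
s=viewer.capture('scene')
# check held shackle: expected pose vs mask
o=env.get_obs();th=np.radians(-86.9);e=np.array(o['tcp_pos'])
q0=(e[0]+.045*np.cos(th),e[1]+.045*np.sin(th),th)
q,i=fit([('scene',s)],SH,'r',q0,z=e[2]-.0105,w=40);print(np.round(np.array(q0)*[1000,1000,57.3],1),np.round(q*[1000,1000,57.3],1),round(i,2))
# shackle 1 in the box
print(fit([('scene',s)],SH,'r',(*org(.034,-.036),1.62),z=.008,w=30))
E
```

```text
t 40.6 tcp [0.5391 0.1768 0.1988] yaw_y 2.8 tilt [-0.    -0.003 -1.   ] q [0.23 0.4  1.63 0.   1.11 0.19] F [ 0.5 -0.3 -1.1] open 0.0136 ff 49.95503783226013
shift cm [-0.05  0.13 17.88] turn -0.3 (alt 179.7) j6 11
[541.6 131.8 -86.9] [473.8 236.3 -91.8] 0.42
(array([0.58632436, 0.15459472, 1.4114977 ]), np.float64(0.4892665474060823))
```

>>> arm_command(steps="0 0 0 4 0;0 0 0 4 0;0 0 0 4 0;0 0 0 2 0;0 0 0 1.5 0")

```text
t: 41.15
tcp_pos: [0.5384, 0.1767, 0.0428]
tool_rot: [[-0.057, 0.998, -0.004], [0.998, 0.057, -0.001], [-0.0, -0.004, -1.0]]
wrist_force: [-14.8, 4.8, 20.3]
opening: 0.0137
finger_force: 50.2
```

>>> arm_command(steps="0 0 0 1 0;0 0 0 0.5 0;0 0 0 0 0;0 0 0 0 0;0 0 0 0 0")

```text
t: 41.65
tcp_pos: [0.5394, 0.1776, 0.0309]
tool_rot: [[-0.056, 0.998, -0.001], [0.998, 0.056, 0.001], [0.001, -0.001, -1.0]]
wrist_force: [-6.5, 3.8, 9.3]
opening: 0.0138
finger_force: 49.9
```

```bash
python3 - <<'E'
from fit import *
st();p=org(-.0335,-.035);go([*p,.0185],3.1)
E
```

```text
t 41.65 tcp [0.5394 0.1776 0.0309] yaw_y 3.2 tilt [ 0.001 -0.001 -1.   ] q [0.24 0.64 1.73 0.   0.77 0.18] F [-6.5  3.8  9.3] open 0.0138 ff 49.859216809272766
shift cm [-0.14 -0.    1.24] turn 0.1 (alt -179.9) j6 10
```

Lowering met something (9–20 N), so I'll raise and check where shackle 1 lies.

>>> arm_command(steps="0 0 0 -2 0;0 0 0 -3 0;0 0 0 -5 0;0 0 0 -5 0;0 0 0 0 0")

```text
t: 42.15
tcp_pos: [0.5429, 0.1777, 0.1868]
tool_rot: [[-0.056, 0.998, 0.011], [0.998, 0.056, 0.003], [0.002, 0.011, -1.0]]
wrist_force: [0.7, 0.5, -1.6]
opening: 0.0134
finger_force: 49.7
```

```bash
python3 - <<'E'
from fit import *
st()
for c in('scene','top'):
    im=shot(c,c+'12')
    print(c,[(x[0],x[1].tolist(),x[2]) for x in lm('shackle_1',c,.008)],[(x[0],x[1].tolist(),x[2]) for x in lm('shackle_1_lug',c,.028)])
    for d in viewer.outline_of('shackle_1',c)[:3]:
        ys,xs=np.nonzero(d['pixels']);print(round(d['conf'],2),len(xs),xs.min(),xs.max(),ys.min(),ys.max())
# expected outlines of the held one and the stored one
o=env.get_obs();e=np.array(o['tcp_pos'])
print('held lug px',proj('scene',e+[0,0,.01]).round(), 'stored org',proj('scene',[*org(.0347,-.038),.034]).round(),'lug',proj('scene',[*org(.0347,-.083),.034]).round(),'top',proj('top',[*org(.0347,-.083),.034]).round())
s=cv2.imread('pics/scene12.png')[255:315,195:255]
g=cv2.cvtColor(s,cv2.COLOR_BGR2HSV)
for r in range(0,60,1): print(''.join('#' if (g[r,c,0]<8 or g[r,c,0]>172) and g[r,c,1]>130 and g[r,c,2]>235 else '+' if (g[r,c,0]<8 or g[r,c,0]>172) and g[r,c,1]>130 and g[r,c,2]>195 else '-' if (g[r,c,0]<8 or g[r,c,0]>172) and g[r,c,1]>130 else '.' for c in range(60)))
E
```

```text
t 42.15 tcp [0.5429 0.1777 0.1868] yaw_y 3.2 tilt [ 0.002  0.011 -1.   ] q [0.23 0.42 1.64 0.   1.08 0.18] F [ 0.7  0.5 -1.6] open 0.0134 ff 49.71826136112213
scene [(0.73, [212, 278], array([607, 176]))] [(0.56, [220, 258], array([620, 129])), (0.43, [198, 315], array([557, 278]))]
0.84 491 194 228 254 285
0.46 105 215 224 238 253
top [] []
held lug px [226. 245.] stored org [211. 272.] lug [222. 259.] top [222. 218.]
......................##++++#####+..........................
.....................#####+######+..........................
....................############+-..........................
...................#############---.........................
..................#############----++.......................
.................#############-----++++.....................
.........##......############-----#+++++....................
........####....######+#####+----+###+++++..................
.......######.#######++####+----+######+++++................
......##############+--###+-----########++++++..............
.....####+#####++###--####----+############+++++............
....##
[... 2282 characters left out ...]
.............------..........
............................................-----...........
............................................-----...........
.............................................---............
.............................................--.............
.............................................-..............
............................................................
............................................................
............................................................
............................................................
............................................................
............................................................
```

```bash
python3 - <<'E'
from fit import *
s=cv2.imread('pics/scene12.png');g=cv2.cvtColor(s,cv2.COLOR_BGR2HSV)
print('rows 222-262 cols 180-260')
for r in range(222,262): print(''.join('#' if (g[r,c,0]<8 or g[r,c,0]>172) and g[r,c,1]>130 and g[r,c,2]>195 else '-' if (g[r,c,0]<8 or g[r,c,0]>172) and g[r,c,1]>130 else 'o' if g[r,c,1]<50 and g[r,c,2]>120 else '.' for c in range(180,260)))
o=env.get_obs();e=np.array(o['tcp_pos']);th=np.radians(-86.9)
def P(x,y,z):
    return proj('scene',e+[x*np.cos(th)-y*np.sin(th),x*np.sin(th)+y*np.cos(th),z]).round().astype(int).tolist()
print('level: lug tip',P(-.021,0,.015),'lug root',P(.027,0,.015),'body corners top',[P(x,y,.015) for x in(.027,.074) for y in(-.04,.04)],'bottom far',[P(.074,y,-.01) for y in(-.04,.04)])
import glob
d=viewer.outline_of('shackle_1','scene')[0]['pixels']
# stored shackle fit on network mask
import fit as F
F.mask=lambda im,col:d.astype(np.uint8)
q,i=F.fit([('scene',s)],SH+[box(9.5,19.5,-27,27,14,24)],'r',(*org(.0347,-.038),1.62),z=.008,w=40)
c=np.cos(OT);sn=np.sin(OT);dx,dy=q[0]-OX,q[1]-OY
print('stored local',round(1000*(c*dx+sn*dy),1),round(1000*(-sn*dx+c*dy),1),'yaw',round(np.degrees(q[2]-OT),1),round(i,2))
E
```

```text
rows 222-262 cols 180-260
ooooooooooo..ooooo..............................................................
....o..ooooo.ooooooo............................................................
........oooooooooooooo....o.....................................................
ooo.....oooooooo.oooooo..oo.....................................................
oooo....oooooooo..o..ooo.o......................................................
ooooo.oooooo...oo....ooo........................................................
oooo..oooo......o...ooo.........................................................
ooo..............ooo............................................................
oo..............oooo.oo..............................---........................
oooo............oooooooo..............................---.......................
ooooooooooooo....o.oooo................................--.......................
oooooooooo..ooo.o...oo..........................................................
ooooooooo...ooooo...............................................................
oooooooo....oooo.....
[... 1651 characters left out ...]
............................
....................................#############...............................
...................................#############-...............................
..................................#############---..............................
.................................#############----##............................
................................#############-----####..........................
........................##......############-----######.........................
level: lug tip [219, 250] lug root [233, 235] body corners top [[249, 243], [218, 227], [262, 228], [232, 213]] bottom far [[262, 236], [233, 221]]
stored local 36.3 -40.0 yaw 92.4 0.63
```

>>> arm_command(steps="0 -4 -2 0 0;0 -4 -2 0 0;0 -4 -2 0 0;0 -4 -2 0 0;0 -1.5 -2 0 0")

```text
t: 43.1
tcp_pos: [0.4486, -0.0056, 0.1799]
tool_rot: [[-0.053, 0.999, -0.0], [0.999, 0.053, -0.0], [-0.0, -0.0, -1.0]]
wrist_force: [0.7, 0.1, -0.8]
opening: 0.0137
finger_force: 49.7
```

```bash
cat > held.py <<'E'
from fit import *
st()
e=np.array(env.get_obs()['tcp_pos'])
ims={c:shot(c,c+'h%d'%int(env.get_obs()['t']*10)) for c in('scene','top')}
BX=SH
def rend(c,p,roi):
    dx,dz,pit,yaw=p;K,D,R,o=cam(c);u0,v0,u1,v1=roi;m=np.zeros(((v1-v0)*S,(u1-u0)*S),np.uint8)
    Ry=np.array([[np.cos(pit),0,-np.sin(pit)],[0,1,0],[np.sin(pit),0,np.cos(pit)]])  # +pit: bar end up
    Rz=np.array([[np.cos(yaw),-np.sin(yaw),0],[np.sin(yaw),np.cos(yaw),0],[0,0,1]])
    for b in BX:
        W=((b+[.045+dx,0,-.019+dz])@Ry.T)@Rz.T+e+[0,0,.012]
        P=((W-o)@R)*[1,-1,-1];uv=cv2.projectPoints(P,np.zeros(3),np.zeros(3),K,D)[0][:,0]
        cv2.fillConvexPoly(m,cv2.convexHull(np.round((uv-[u0,v0]+.5)*S).astype(np.int32)),1)
    return m
L=[]
for c in ims:
    u,v=proj(c,e).astype(int);r=[u-50,v-50,u+50,v+50];mk=mask(ims[c],'r')
    # drop big mat blob
    n,lab,stt,_=cv2.connectedComponentsWithStats(mk)
    for i in range(1,n):
        if stt[i][4]>600: mk[lab==i]=0
    mk=mk[r[1]:r[3],r[0]:r[2]];print(c,'red px',mk.sum());L.append((c,r,cv2.resize(mk,None,fx=S,fy=S,interpolation=cv2.INTER_NEAREST)))
th=np.radians(-86.9)
for use in(L,L[:1],L[1:]):
    best=None
    for pit in np.radians([-40,-15,10,35,60]):
        f=lambda p:-sum((rend(c,p*[.01,.01,.2,.2],r)&m).sum()/max(1,(rend(c,p*[.01,.01,.2,.2],r)|m).sum()) for c,r,m in use)/len(use)
        x0=np.array([0,0,pit/.2,th/.2]);q=minimize(f,x0,method='Nelder-Mead',options=dict(maxiter=150,initial_simplex=x0+np.r_[np.zeros((1,4)),np.eye(4)]))
        if best is None or q.fun<best.fun:best=q
    print([u[0] for u in use],'dx,dz mm',np.round(best.x[:2]*10,1),'pitch,yaw deg',np.round(np.degrees(best.x[2:]*.2),1),round(-best.fun,2))
E
python3 held.py
```

```text
t 43.1 tcp [ 0.4486 -0.0056  0.1799] yaw_y 3.0 tilt [-0. -0. -1.] q [-0.12  0.22  1.94 -0.    0.98 -0.17] F [ 0.7  0.1 -0.8] open 0.0137 ff 49.71806824207306
scene red px 243
top red px 0
['scene', 'top'] dx,dz mm [-9.   7.5] pitch,yaw deg [ -9.1 -74.9] 0.18Traceback (most recent call last):
  File "held.py", line 28, in <module>
    x0=np.array([0,0,pit/.2,th/.2]);q=minimize(f,x0,method='Nelder-Mead',options=dict(maxiter=150,initial_simplex=x0+np.r_[np.zeros((1,4)),np.eye(4)]))
                                      ~~~~~~~~^^^^^^^^^^^^^^^^^^^^^^^^^^^^^^^^^^^^^^^^^^^^^^^^^^^^^^^^^^^^^^^^^^^^^^^^^^^^^^^^^^^^^^^^^^^^^^^^^^^^^^^^^
    res = _minimize_neldermead(fun, x0, args, callback, bounds=bounds,
                               **options)
    fxr = func(xr)
    fx = function(np.copy(x), *(wrapper_args + args))
  File "held.py", line 27, in <lambda>
    f=lambda p:-sum((rend(c,p*[.01,.01,.2,.2],r)&m).sum()/max(1,(rend(c,p*[.01,.01,.2,.2],r)|m).sum()) for c,r,m in use)/len(use)
                ~~~^^^^^^^^^^^^^^^^^^^^^^^^^^^^^^^^^^^^^^^^^^^^^^^^^^^^^^^^^^^^^^^^^^^^^^^^^^^^^^^^^^^^^^^^^^^^^^^^^^^^^
  File "held.py", line 27, in <genexpr>
    f=lambda p:-sum((rend(c,p*[.01,.01,.2,.2],r)&m).sum()/max(1,(rend(c,p*[.01,.01,.2,.2],r)|m).sum()) for c,r,m in use)/len(use)
                                                                 ~~~~^^^^^^^^^^^^^^^^^^^^^^^
  File "held.py", line 7, in rend
    dx,dz,pit,yaw=p;K,D,R,o=cam(c);u0,v0,u1,v1=roi;m=np.zeros(((v1-v0)*S,(u1-u0)*S),np.uint8)
                            ~~~^^^
  File "fit.py", line 13, in cam
    p=viewer.camera_params(c);return (np.array([[p['fx'],0,p['cx']],[0,p['fy'],p['cy']],[0,0,1.]]),np.array(p['distortion'],float),np.array(p['orientation']),np.array(p['origin']))
ValueError: time passes only in moves, steps and waits
```

```bash
sed -i 's/^def cam(c):/import functools\n@functools.lru_cache(None)\ndef cam(c):/' fit.py
sed -i "s/ims={c:shot.*/ims={'scene':cv2.imread('pics\/sceneh431.png') if '43' in sys.argv else shot('scene','sh%d'%int(env.get_obs()['t']*10))}/; s/for use in(L,L\[:1\],L\[1:\])/for use in(L,)/" held.py
ls pics | grep h4; python3 held.py 43; python3 - <<'E'
import cv2,numpy as np
from h import proj,env
s=cv2.imread('pics/sceneh431.png');g=cv2.cvtColor(s,cv2.COLOR_BGR2HSV);u,v=proj('scene',env.get_obs()['tcp_pos']).astype(int);print(u,v)
for r in range(v-40,v+30): print(''.join('#' if (g[r,c,0]<8 or g[r,c,0]>172) and g[r,c,1]>130 else 'o' if g[r,c,1]<60 and g[r,c,2]>110 else '.' for c in range(u-45,u+45)))
E
```

```text
sceneh431.png
toph431.png
t 43.2 tcp [ 0.4477 -0.0049  0.1799] yaw_y 3.0 tilt [ 0.    -0.002 -1.   ] q [-0.11  0.22  1.94 -0.    0.98 -0.17] F [ 0.5  1.1 -1.2] open 0.0136 ff 49.7178715467453
scene red px 243
['scene'] dx,dz mm [-16.   13.2] pitch,yaw deg [-13.7 -74.5] 0.35
310 213
.....oo.o.o.o.o........................o..o....oo....oo.o....o....oo......................
.....................................o.oooo....oo...o.ooo...ooo...........................
.....o.o................................ooo.....o....oooooo.oo............................
.....o...................................oo.....o.....oooo..ooo..oo.......................
....oo..o..................................oo....o..oo..ooo.o.oo..........................
.....o...o....................................o...oo...oooooo.............................
....o...........................................oo.oo...oo..o.o........o..................
...ooo.............................................ooooo................ooo...............
ooooo.................................................oooo..............o.ooo............
[... 4852 characters left out ...]
...............................................................
..........................................................................................
..........................................................................................
..........................................................................................
..........................................................................................
..........................................................................................
..........................................................................................
..........................................................................................
```

```bash
python3 - <<'E'
from h import *
e=np.array([.4486,-.0056,.1799]);o=proj('scene',e);th=np.radians(-87)
def pt(x,y,z,p):
    x,z=x*np.cos(p)-z*np.sin(p),x*np.sin(p)+z*np.cos(p)
    return (proj('scene',e+[0,0,.009]+[x*np.cos(th)-y*np.sin(th),x*np.sin(th)+y*np.cos(th),z])-o).round(0).astype(int).tolist()
for d in(-30,-15,0,15,30,45):
    p=np.radians(d);print(d,'lugtip top/bot',pt(-.021,0,.007,p),pt(-.021,0,-.019,p),'cheek(-y) near top/bot',pt(.027,-.04,.007,p),pt(.027,-.04,-.019,p),'far top/bot',pt(.074,-.04,.007,p),pt(.074,-.04,-.019,p))
E
```

```text
-30 lugtip top/bot [-3, -4] [-6, 7] cheek(-y) near top/bot [22, -1] [18, 10] far top/bot [29, -5] [26, 5]
-15 lugtip top/bot [-4, -1] [-6, 8] cheek(-y) near top/bot [22, -3] [20, 6] far top/bot [31, -12] [29, -3]
0 lugtip top/bot [-5, 1] [-5, 9] cheek(-y) near top/bot [22, -5] [21, 3] far top/bot [32, -18] [31, -10]
15 lugtip top/bot [-5, 3] [-4, 9] cheek(-y) near top/bot [22, -7] [22, -1] far top/bot [32, -23] [32, -17]
30 lugtip top/bot [-5, 5] [-2, 8] cheek(-y) near top/bot [21, -7] [23, -4] far top/bot [31, -26] [32, -22]
45 lugtip top/bot [-5, 6] [-1, 6] cheek(-y) near top/bot [20, -7] [23, -6] far top/bot [28, -27] [32, -26]
```

The visible cheek sits high, so the shackle seems to have pitched up in the grip after catching something. I'll set it down here on clear worktop, pressing gently so it pivots level, then look and regrasp.

>>> arm_command(steps="0 0 0 4 0;0 0 0 4 0;0 0 0 3 0;0 0 0 2 0;0 0 0 1 0")

```text
t: 43.7
tcp_pos: [0.4491, -0.0027, 0.0384]
tool_rot: [[-0.055, 0.998, -0.002], [0.999, 0.055, 0.0], [0.0, -0.002, -1.0]]
wrist_force: [-0.7, -0.9, -1.1]
opening: 0.0134
finger_force: 49.7
```

>>> arm_command(steps="0 0 0 0.5 0;0 0 0 0.5 0;0 0 0 0 0", grip_force=15)

```text
t: 44.0
tcp_pos: [0.4499, -0.0032, 0.0304]
tool_rot: [[-0.054, 0.999, 0.001], [0.999, 0.054, -0.0], [-0.0, 0.001, -1.0]]
wrist_force: [0.2, 0.3, -1.2]
opening: 0.0136
finger_force: 15.0
```

>>> arm_command(steps="0 0 0 0.5 0;0 0 0 0.5 0;0 0 0 0.5 0;0 0 0 0 0;0 0 0 0 0")

```text
t: 44.5
tcp_pos: [0.4495, -0.0032, 0.0152]
tool_rot: [[-0.054, 0.999, -0.0], [0.999, 0.054, 0.0], [0.0, -0.0, -1.0]]
wrist_force: [-0.4, -0.6, -1.9]
opening: 0.0141
finger_force: 15.0
```

>>> arm_command(steps="0 0 0 0.3 0;0 0 0 0.2 0;0 0 0 0.2 0;0 0 0 0 0;0 0 0 0 0")

```text
t: 45.0
tcp_pos: [0.4497, -0.0038, 0.0087]
tool_rot: [[-0.055, 0.999, 0.0], [0.999, 0.055, -0.001], [-0.001, 0.0, -1.0]]
wrist_force: [-1.8, -6.1, 7.9]
opening: 0.0134
finger_force: 15.0
```

>>> arm_command(steps="0 0 0 0.2 0;0 0 0 0.2 0;0 0 0 0 0;0 0 0 0 0")

```text
t: 45.4
tcp_pos: [0.4497, -0.0037, 0.0047]
tool_rot: [[-0.055, 0.999, 0.001], [0.999, 0.055, -0.001], [-0.001, 0.0, -1.0]]
wrist_force: [-1.1, -6.3, 7.0]
opening: 0.0135
finger_force: 15.0
```

```bash
python3 - <<'E'
from fit import *
st()
e=env.get_obs()['tcp_pos']
s=shot('scene','s13')
q,i=fit([('scene',s)],SH,'r',(e[0],e[1]-.045,-1.517),w=40);print(np.round(q*[1000,1000,57.3],1),round(i,2))
E
```

```text
t 45.4 tcp [ 0.4497 -0.0037  0.0047] yaw_y 3.1 tilt [-0.001  0.    -1.   ] q [-0.11  0.54  2.05 -0.    0.55 -0.17] F [-1.1 -6.3  7. ] open 0.0135 ff 15.002067983150482
[461.  -46.1 -78.8] 0.23
```

>>> arm_command(steps="0.5 0 0 0 0;0.5 0 0 0 0;0.5 0 0 0 0;0.5 0 0 0 0;0.5 0 0 0 0")

```text
t: 45.95
tcp_pos: [0.4495, -0.0032, 0.0042]
tool_rot: [[-0.054, 0.999, -0.0], [0.999, 0.054, 0.0], [0.0, -0.0, -1.0]]
wrist_force: [-0.3, -0.1, -0.1]
opening: 0.0454
finger_force: 0.0
```

>>> arm_command(steps="0.5 0 0 -2 0;0.5 0 0 -4 0;1 0 0 -5 0;1 0 0 -5 0;1 0 0 -5 0")

```text
t: 46.45
tcp_pos: [0.449, -0.0032, 0.2164]
tool_rot: [[-0.054, 0.999, 0.0], [0.999, 0.054, -0.0], [-0.0, 0.0, -1.0]]
wrist_force: [1.2, -0.1, 0.4]
opening: 0.066
finger_force: 0.0
```

```bash
python3 - <<'E'
from fit import *
st()
s=shot('scene','s14')
b=max((fit([('scene',s)],SH,'r',(.45,-.047,t),w=40) for t in(-1.5,-.7,-2.3)),key=lambda r:r[1]);q,i=b;print(np.round(q*[1000,1000,57.3],1),round(i,2),'lug',q[:2]-.045*np.array([np.cos(q[2]),np.sin(q[2])]))
print(lm('shackle_2','scene',0),lm('shackle_2_lug','scene',.02))
u,v=proj('scene',[.45,-.03,.02]).astype(int);m=mask(s,'r');print(u,v)
for r in range(v-25,v+25): print(''.join('.#'[k] for k in m[r,u-35:u+35]))
E
```

```text
t 46.45 tcp [ 0.449  -0.0032  0.2164] yaw_y 3.1 tilt [-0.  0. -1.] q [-0.11  0.17  1.9   0.    1.07 -0.17] F [ 1.2 -0.1  0.4] open 0.066 ff 0.0
[454.8 -50.1 -85.8] 0.75 lug [ 0.4514688  -0.00526928]
[(0.85, array([315, 250]), array([453, -48])), (0.78, array([213, 278]), array([611, 171]))] [(0.66, array([311, 256]), array([444, -12])), (0.6, array([318, 248]), array([444, -43])), (0.27, array([214, 299]), array([558, 223]))]
312 250
......................................................................
......................................................................
......................................................................
......................................................................
......................................................................
......................................................................
......................................................................
......................................................................
...............................###....................................
.......................
[... 2187 characters left out ...]
................#####........................................
..........................####........................................
......................................................................
......................................................................
......................................................................
......................................................................
......................................................................
......................................................................
......................................................................
......................................................................
```

It lies flat again at (0.455, -0.050), -86°. The slot beside shackle 1 was only about 3 mm clear. I'll slide shackle 1 about 8 mm against the divider, then place shackle 2 with its lug pointing to the rear, which leaves more room.

```bash
python3 - <<'E'
from fit import *
st();p=org(.036,-.080);go([*p,.2],3.1)
E
```

```text
t 46.6 tcp [ 0.4508 -0.0033  0.2169] yaw_y 3.1 tilt [-0.001  0.006 -1.   ] q [-0.11  0.17  1.9   0.    1.07 -0.17] F [ 0.   0.1 -1.2] open 0.0779 ff 0.0
shift cm [12.95 16.77  1.78] turn 0.0 (alt -180.0) j6 -9
```

>>> arm_command(steps="0.33 2.6 3.4 0 0;0.33 2.6 3.4 0 0;0.33 2.6 3.4 0 0;0.33 2.6 3.3 0 0;0.33 2.5 3.3 0 0")

```text
t: 47.1
tcp_pos: [0.6107, 0.136, 0.2122]
tool_rot: [[-0.054, 0.999, -0.003], [0.999, 0.054, -0.0], [-0.0, -0.003, -1.0]]
wrist_force: [-0.2, -0.8, 0.5]
opening: 0.0475
finger_force: 0.0
```

>>> arm_command(steps="0.33 0 0 4 0;0.33 0 0 4 0;0.33 0 0 2 0;0.33 0 0 0 0;0.33 0 0 0 0")

```text
t: 47.6
tcp_pos: [0.6101, 0.1346, 0.1139]
tool_rot: [[-0.054, 0.999, -0.001], [0.999, 0.054, -0.0], [-0.0, -0.001, -1.0]]
wrist_force: [-0.1, -0.2, -0.3]
opening: 0.0306
finger_force: 0.0
```

```bash
python3 - <<'E'
from fit import *
st();p=org(.036,-.080);go([*p,.017],3.1)
E
```

```text
t 47.6 tcp [0.6101 0.1346 0.1139] yaw_y 3.1 tilt [-0.    -0.001 -1.   ] q [0.14 0.6  1.54 0.   1.01 0.09] F [-0.1 -0.2 -0.3] open 0.0306 ff 0.0
shift cm [0.04 0.14 9.69] turn 0.0 (alt -180.0) j6 5
```

>>> arm_command(steps="0.33 0 0.1 4 0;0.33 0 0 3 0;0.33 0 0 1.5 0;0.33 0 0 0 0;0.33 0 0 0 0")

```text
t: 48.1
tcp_pos: [0.6123, 0.1349, 0.0309]
tool_rot: [[-0.054, 0.999, 0.002], [0.999, 0.054, 0.0], [0.0, 0.002, -1.0]]
wrist_force: [0.6, 0.0, 0.2]
opening: 0.0305
finger_force: 0.0
```

>>> arm_command(steps="0.33 0 0 0.9 0;0 0 0 0 0;0 0 0 0 0;0 0 0 0 0;0 0 0 0 0", grip_force=20)

```text
t: 48.6
tcp_pos: [0.611, 0.1348, 0.0206]
tool_rot: [[-0.055, 0.999, -0.0], [0.999, 0.055, -0.0], [-0.0, -0.0, -1.0]]
wrist_force: [-4.5, -0.6, 4.8]
opening: 0.0138
finger_force: 20.0
```

>>> arm_command(steps="0 0 0 0 0;0 0.3 0 0 0;0 0.3 0 0 0;0 0 0 0 0;0 0 0 0 0")

```text
t: 49.1
tcp_pos: [0.6101, 0.1393, 0.0206]
tool_rot: [[-0.054, 0.999, -0.002], [0.999, 0.054, -0.002], [-0.002, -0.003, -1.0]]
wrist_force: [-8.0, -10.3, 10.4]
opening: 0.0137
finger_force: 20.0
```

Shackle 1 now touches the divider. Release and regrasp shackle 2.

>>> arm_command(steps="0.33 -0.1 0 0 0;0.33 0 0 0 0;0.33 0 0 0 0;0.33 0 0 -1 0;0.33 0 0 -3 0")

```text
t: 49.6
tcp_pos: [0.6096, 0.1396, 0.0589]
tool_rot: [[-0.054, 0.999, -0.004], [0.999, 0.054, -0.001], [-0.0, -0.004, -1.0]]
wrist_force: [0.2, 0.3, -0.3]
opening: 0.0304
finger_force: 0.0
```

>>> arm_command(steps="0.33 0 0 -5 0;0.4 0 0 -5 0;0.6 0 0 -4 0;0.6 0 0 0 0", grip_force=55)

```text
t: 50.0
tcp_pos: [0.6135, 0.1403, 0.2072]
tool_rot: [[-0.054, 0.998, 0.01], [0.999, 0.054, 0.002], [0.001, 0.01, -1.0]]
wrist_force: [-0.2, 0.0, 0.6]
opening: 0.0485
finger_force: 0.0
```

```bash
python3 - <<'E'
from fit import *
st()
s=shot('scene','s15');q,i=fit([('scene',s)],SH,'r',(.455,-.05,-1.5),w=40);print(np.round(q*[1000,1000,57.3],1),round(i,2))
l=q[:2]-.042*np.array([np.cos(q[2]),np.sin(q[2])]);go([*l,.2],np.degrees(q[2])+90)
print(lm('shackle_1_lug','scene',.028),'expect lug',proj('scene',[*org(.036,-.08),.028]))
E
```

```text
t 50.0 tcp [0.6135 0.1403 0.2072] yaw_y 3.1 tilt [ 0.001  0.01  -1.   ] q [0.15 0.5  1.45 0.   1.18 0.1 ] F [-0.2  0.   0.6] open 0.0485 ff 0.0
[455.6 -50.2 -85. ] 0.75
shift cm [-13.95 -16.81   0.26] turn -1.9 (alt 178.1) j6 6
[(0.56, array([221, 262]), array([609, 137]))] expect lug [221.2495579 261.4458271]
```

>>> arm_command(steps="0.6 -2.8 -3.4 0 0;0.6 -2.8 -3.4 0 0;0.6 -2.8 -3.3 0 0;0.6 -2.8 -3.3 0 0;0.6 -2.7 -3.3 0 -1")

```text
t: 50.6
tcp_pos: [0.4495, -0.0089, 0.1988]
tool_rot: [[-0.072, 0.997, -0.003], [0.997, 0.072, 0.0], [0.0, -0.003, -1.0]]
wrist_force: [0.6, -0.9, 0.7]
opening: 0.056
finger_force: 0.0
```

>>> arm_command(steps="0.6 0 0 5 0;0.6 0 0 5 0;0.6 0 0 5 0;0.5 0 0 3 0;0.4 0 0 1 0")

```text
t: 51.1
tcp_pos: [0.4489, -0.0078, 0.0068]
tool_rot: [[-0.072, 0.997, -0.007], [0.997, 0.072, 0.001], [0.001, -0.007, -1.0]]
wrist_force: [0.2, -0.1, -0.7]
opening: 0.0442
finger_force: 0.0
```

>>> arm_command(steps="0.4 0 0 0.8 0;0.4 0 0 0 0;0.4 0 0 0 0")

```text
t: 51.4
tcp_pos: [0.4525, -0.0082, 0.0032]
tool_rot: [[-0.072, 0.997, 0.002], [0.997, 0.072, -0.0], [-0.0, 0.002, -1.0]]
wrist_force: [0.3, 0.4, 0.9]
opening: 0.037
finger_force: 0.0
```

```bash
python3 - <<'E'
from fit import *
st();go([.452,-.0085,.005],4)
E
```

```text
t 51.4 tcp [ 0.4525 -0.0082  0.0032] yaw_y 4.1 tilt [-0.     0.002 -1.   ] q [-0.12  0.55  2.04  0.    0.55 -0.19] F [0.3 0.4 0.9] open 0.037 ff 0.0
shift cm [-0.03 -0.05 -0.18] turn 0.1 (alt -179.9) j6 -11
```

>>> arm_command(steps="0 0 0 -0.1 0;0 0 0 0 0;0 0 0 0 0;0 0 0 0 0;0 0 0 0 0", grip_force=55)

```text
t: 51.9
tcp_pos: [0.4518, -0.0081, 0.0036]
tool_rot: [[-0.072, 0.997, 0.0], [0.997, 0.072, 0.0], [0.0, 0.0, -1.0]]
wrist_force: [-2.4, 0.5, 7.4]
opening: 0.0139
finger_force: 54.8
```

>>> arm_command(steps="0 0 0 -0.5 0;0 0 0 -1.5 0;0 0 0 -3 0;0 0 0 -4 0;0 0 0 -4 0")

```text
t: 52.4
tcp_pos: [0.4512, -0.0081, 0.1347]
tool_rot: [[-0.072, 0.997, -0.001], [0.997, 0.072, 0.0], [0.0, -0.001, -1.0]]
wrist_force: [0.5, -0.3, -1.6]
opening: 0.0136
finger_force: 54.8
```

>>> arm_command(steps="0 0 0 -4 0;0 0 0 -2 0;0 0 0 0 8;0 0 0 0 8;0 0 0 0 8")

```text
t: 52.9
tcp_pos: [0.4516, -0.0081, 0.1936]
tool_rot: [[0.346, 0.938, 0.0], [0.938, -0.346, -0.0], [0.0, 0.0, -1.0]]
wrist_force: [-0.2, -0.5, -2.9]
opening: 0.0135
finger_force: 54.8
```

>>> arm_command(steps="0 0 0 0 8;0 0 0 0 8;0 0 0 0 8;0 0 0 0 8;0 0 0 0 8")

```text
t: 53.4
tcp_pos: [0.4516, -0.0081, 0.1934]
tool_rot: [[0.868, 0.497, -0.0], [0.497, -0.868, 0.0], [-0.0, -0.0, -1.0]]
wrist_force: [0.2, 0.4, -0.4]
opening: 0.0132
finger_force: 54.8
```

>>> arm_command(steps="0 0 0 0 8;0 0 0 0 8;0 0 0 0 8;0 0 0 0 3;0 0 0 0 0")

```text
t: 53.9
tcp_pos: [0.4516, -0.0081, 0.1934]
tool_rot: [[0.999, 0.054, -0.0], [0.054, -0.999, 0.0], [-0.0, -0.0, -1.0]]
wrist_force: [-0.0, 0.3, -1.5]
opening: 0.0139
finger_force: 54.8
```

```bash
python3 - <<'E'
from fit import *
st();p=org(-.043+.042,-.067);go([*p,.19],93.1)
E
```

```text
t 53.9 tcp [ 0.4516 -0.0081  0.1934] yaw_y -86.9 tilt [-0. -0. -1.] q [-0.12  0.2   1.92  0.    1.02  1.4 ] F [-0.   0.3 -1.5] open 0.0139 ff 54.78596091270447
shift cm [ 13.02 -14.74   0.34] turn -0.0 (alt 180.0) j6 80
```

Checking the geometry: in this orientation a finger would sit over shackle 1's cheek. Now that shackle 1 has moved, the first layout has room (about 6–10 mm), so I'll turn back to it.

>>> arm_command(steps="0 0 0 0 -8;0 0 0 0 -8;0 0 0 0 -8;0 0 0 0 -8;0 0 0 0 -8")

```text
t: 54.4
tcp_pos: [0.4516, -0.0081, 0.1933]
tool_rot: [[0.725, 0.689, -0.0], [0.689, -0.725, 0.0], [-0.0, -0.0, -1.0]]
wrist_force: [0.0, -1.2, -1.7]
opening: 0.0138
finger_force: 54.8
```

>>> arm_command(steps="0 0 0 0 -8;0 0 0 0 -8;0 0 0 0 -8;0 0 0 0 -8;0 0 0 0 -8")

```text
t: 54.9
tcp_pos: [0.4517, -0.0081, 0.1933]
tool_rot: [[0.112, 0.994, -0.0], [0.994, -0.112, 0.0], [0.0, -0.0, -1.0]]
wrist_force: [0.1, 0.9, -0.4]
opening: 0.0139
finger_force: 54.8
```

>>> arm_command(steps="0 0 0 0 -8;0 0 0 0 -2;0 0 0 0 0")

```text
t: 55.2
tcp_pos: [0.4517, -0.0081, 0.1933]
tool_rot: [[-0.056, 0.998, -0.0], [0.998, 0.056, 0.0], [0.0, -0.0, -1.0]]
wrist_force: [0.8, 0.1, -1.1]
opening: 0.0135
finger_force: 54.8
```

```bash
python3 - <<'E'
from fit import *
st();p=org(-.034,-.036);go([*p,.19],3.1);print(p)
E
```

```text
t 55.2 tcp [ 0.4517 -0.0081  0.1933] yaw_y 3.2 tilt [ 0. -0. -1.] q [-0.12  0.2   1.92  0.    1.02 -0.18] F [ 0.8  0.1 -1.1] open 0.0135 ff 54.78426396846771
shift cm [17.81  9.76  0.33] turn 0.1 (alt -179.9) j6 -10
[0.53903041 0.17518538]
```

>>> arm_command(steps="0 3.6 2 0 0;0 3.6 2 0 0;0 3.6 2 0 0;0 3.5 1.9 0 0;0 3.5 1.9 0 0")

```text
t: 55.7
tcp_pos: [0.5404, 0.1766, 0.1933]
tool_rot: [[-0.054, 0.999, -0.0], [0.999, 0.054, -0.0], [-0.0, -0.0, -1.0]]
wrist_force: [0.2, -0.1, 0.2]
opening: 0.0133
finger_force: 54.8
```

>>> arm_command(steps="0 0 0 4 0;0 0 0 4 0;0 0 0 1 0;0 0 0 0 0;0 0 0 0 0")

```text
t: 56.2
tcp_pos: [0.5409, 0.175, 0.1049]
tool_rot: [[-0.054, 0.999, 0.002], [0.999, 0.054, 0.0], [0.0, 0.002, -1.0]]
wrist_force: [-0.1, 0.0, -1.6]
opening: 0.0136
finger_force: 54.8
```

```bash
python3 - <<'E'
from fit import *
st();p=org(-.034,-.036);go([*p,.012],3.1)
E
```

```text
t 56.2 tcp [0.5409 0.175  0.1049] yaw_y 3.1 tilt [ 0.     0.002 -1.   ] q [0.23 0.52 1.7  0.   0.92 0.18] F [-0.1  0.  -1.6] open 0.0136 ff 54.785258173942566
shift cm [ 0.03 -0.21  9.29] turn -0.0 (alt 180.0) j6 10
```

>>> arm_command(steps="0 0 -0.2 2 0;0 0 0 2 0;0 0 0 1 0;0 0 0 0 0;0 0 0 0 0")

```text
t: 56.7
tcp_pos: [0.5388, 0.1749, 0.0546]
tool_rot: [[-0.054, 0.999, 0.002], [0.999, 0.054, 0.0], [0.0, 0.002, -1.0]]
wrist_force: [-0.4, -0.5, -1.0]
opening: 0.0133
finger_force: 54.8
```

>>> arm_command(steps="0 0 0 1 0;0 0 0 1 0;0 0 0 0 0;0 0 0 0 0")

```text
t: 57.1
tcp_pos: [0.5378, 0.1748, 0.0329]
tool_rot: [[-0.054, 0.999, -0.001], [0.999, 0.054, -0.0], [-0.0, -0.001, -1.0]]
wrist_force: [0.2, -0.8, -1.5]
opening: 0.0139
finger_force: 54.8
```

>>> arm_command(steps="0 0 0 0.8 0;0 0 0 0.6 0;0 0 0 0 0;0 0 0 0 0")

```text
t: 57.5
tcp_pos: [0.5379, 0.1748, 0.0191]
tool_rot: [[-0.054, 0.999, -0.0], [0.999, 0.054, -0.0], [-0.0, -0.0, -1.0]]
wrist_force: [-0.3, 0.7, -1.3]
opening: 0.0133
finger_force: 54.8
```

>>> arm_command(steps="0 0 0 0.5 0;0 0 0 0.2 0;0 0 0 0 0;0 0 0 0 0")

```text
t: 57.9
tcp_pos: [0.538, 0.1748, 0.0122]
tool_rot: [[-0.054, 0.999, -0.0], [0.999, 0.054, -0.0], [-0.0, -0.0, -1.0]]
wrist_force: [0.7, 0.1, -1.7]
opening: 0.0139
finger_force: 54.8
```

Down on the mat with no side forces. Release with a small opening and retreat.

>>> arm_command(steps="0.2 0 0 0 0;0.2 0 0 0 0;0.2 0 0 0 0;0.2 0 0 -1 0;0.2 0 0 -2 0")

```text
t: 58.4
tcp_pos: [0.5372, 0.1746, 0.0421]
tool_rot: [[-0.054, 0.999, -0.002], [0.999, 0.054, -0.0], [-0.0, -0.002, -1.0]]
wrist_force: [-0.2, -0.1, 0.3]
opening: 0.0186
finger_force: 0.0
```

>>> arm_command(steps="0.2 0 0 -4 0;0.2 0 0 -5 0;0 0 0 -5 0;0 0 0 0 0;0 0 0 0 0")

```text
t: 58.9
tcp_pos: [0.5383, 0.1749, 0.1836]
tool_rot: [[-0.054, 0.999, 0.002], [0.999, 0.054, 0.001], [0.0, 0.002, -1.0]]
wrist_force: [-0.8, -0.6, -0.6]
opening: 0.0015
finger_force: 0.0
```

```bash
python3 - <<'E'
from fit import *
st()
for c in('scene','top'):
    shot(c,c+'16')
    print(c,lm('shackle_2','%s'%c,.008),lm('gate_edge',c,.03),lm('gate_hinge',c,.03),lm('hook_1_grip',c,.048))
    for d in viewer.outline_of('shackle_1',c)[:3]:
        ys,xs=np.nonzero(d['pixels']);print(round(d['conf'],2),len(xs),xs.min(),xs.max(),ys.min(),ys.max())
# red on worktop front of organiser?
print('expected sh2',proj('scene',[*org(-.034,-.078),.02]),'sh1',proj('scene',[*org(.036,-.035),.02]))
print('gate shut free end',org(-.079,-.121),'hinge',org(-.079,.125))
E
```

```text
t 58.9 tcp [0.5383 0.1749 0.1836] yaw_y 3.1 tilt [ 0.     0.002 -1.   ] q [ 0.23  0.42  1.65 -0.    1.07  0.18] F [-0.8 -0.6 -0.6] open 0.0015 ff 0.0
scene [(0.81, array([244, 276]), array([549, 125])), (0.63, array([212, 279]), array([607, 178])), (0.32, array([200, 313]), array([566, 264]))] [(0.65, array([325, 351]), array([280, 186])), (0.2, array([219, 306]), array([532, 234]))] [(0.98, array([204, 349]), array([489, 329])), (0.51, array([186, 320]), array([566, 303]))] [(0.78, array([218, 305]), array([526, 240]))]
0.9 409 194 227 255 285
0.87 512 228 262 261 292
0.19 2163 203 327 337 358
top [] [] [] []
expected sh2 [244.01483406 276.63798935] sh1 [210.10560731 276.12035717]
gate shut free end [0.4987711  0.08784016] hinge [0.48524792 0.33346818]
```

Both shackles are detected in the red compartment at their expected pixels, (244,276) and (212,279). Now the gate: go behind its outer face with the fingers shut.

```bash
python3 - <<'E'
from fit import *
go([.295,.255,.19],36)
E
```

```text
shift cm [  9.33 -23.82  -0.79] turn -32.9 (alt 147.1) j6 10
```

>>> arm_command(steps="0 1.5 -4 0 0;0 1.5 -4 0 0;0 1.5 -4 0 0;0 1.6 -4 0 0;0 1.6 -4 0 0")

```text
t: 60.0
tcp_pos: [0.3325, 0.2411, 0.1823]
tool_rot: [[-0.054, 0.999, 0.0], [0.999, 0.054, 0.0], [0.0, 0.0, -1.0]]
wrist_force: [-0.1, 0.6, 0.2]
opening: 0.0004
finger_force: 0.0
```

>>> arm_command(steps="0 1.6 -3.8 0 0;0 0 0 0 -8;0 0 0 0 -8;0 0 0 0 -8;0 0 0 0 -8")

```text
t: 60.5
tcp_pos: [0.2952, 0.2549, 0.1824]
tool_rot: [[-0.58, 0.815, 0.0], [0.815, 0.58, 0.0], [-0.0, 0.0, -1.0]]
wrist_force: [-0.0, -0.2, 0.6]
opening: 0.0006
finger_force: 0.0
```

```bash
python3 - <<'E'
from fit import *
st()
for c in('scene','top'):
    viewer.capture(c);print(lm('gate_edge',c,.03,2),lm('gate_hinge',c,.03,2))
go([.295,.255,.03],36)
E
```

```text
t 60.5 tcp [0.2952 0.2549 0.1824] yaw_y 35.5 tilt [-0.  0. -1.] q [ 0.59  0.1   2.07 -0.    0.96 -0.03] F [-0.  -0.2  0.6] open 0.0006 ff 0.0
[(0.9, array([327, 349]), array([280, 178]))] [(0.69, array([208, 346]), array([486, 321]))]
[(0.73, array([217, 234]), array([554, 155]))] []
shift cm [ 4.000e-02 -1.000e-02  1.523e+01] turn -1.1 (alt 178.9) j6 -1
```

>>> arm_command(steps="0 0 0 4 0;0 0 0 5 0;0 0 0 4 0;0 0 0 2 0;0 0 0 0 0")

```text
t: 61.3
tcp_pos: [0.2941, 0.2539, 0.0303]
tool_rot: [[-0.573, 0.819, -0.004], [0.819, 0.573, -0.003], [0.0, -0.005, -1.0]]
wrist_force: [0.4, -1.0, 0.4]
opening: 0.0003
finger_force: 0.0
```

>>> arm_command(steps="0 -1 0 0 0;0 -1 0 0 0;0 -1 0 0 0;0 -1 0 0 0;0 -1 0 0 0")

```text
t: 61.8
tcp_pos: [0.3249, 0.2131, 0.0327]
tool_rot: [[-0.575, 0.818, 0.001], [0.818, 0.575, 0.001], [-0.0, 0.001, -1.0]]
wrist_force: [0.3, 0.4, 0.1]
opening: 0.0005
finger_force: 0.2
```

>>> arm_command(steps="0 -1.5 0 0 -4.3;0 -1.5 0 0 -4.3;0 -1.5 0 0 -4.3;0 -1.5 0 0 -4.3;0 -1.5 0 0 -4.3")

```text
t: 62.3
tcp_pos: [0.3762, 0.1589, 0.0324]
tool_rot: [[-0.836, 0.548, 0.0], [0.548, 0.836, 0.0], [-0.0, 0.0, -1.0]]
wrist_force: [-0.2, 0.9, 0.4]
opening: 0.0001
finger_force: 0.2
```

```bash
cat > g.py <<'E'
from fit import *
st();p=np.array(env.get_obs()['tcp_pos']);c,s=np.cos(OT),np.sin(OT);d=p[:2]-[OX,OY]
print('local',c*d[0]+s*d[1],-s*d[0]+c*d[1])
viewer.capture('scene');print(lm('gate_edge','scene',.03,2))
h=np.array([.486,.331]);r=p[:2]-h;print('r',np.linalg.norm(r),'angle',np.degrees(np.arctan2(r[1],r[0])))
E
python3 g.py
```

```text
t 62.3 tcp [0.3762 0.1589 0.0324] yaw_y 56.8 tilt [-0.  0. -1.] q [ 0.29  0.43  2.14  0.    0.57 -0.71] F [-0.2  0.9  0.4] open 0.0001 ff 0.1755420953122666
local -0.19745565968285422 -0.04329186974993281
[(0.72, array([312, 305]), array([363, 108]))]
r 0.20411494046830198 angle -122.53540417294468
```

>>> arm_command(steps="0 -1.8 0 0 -5;0 -1.8 0 0 -5;0 -1.8 0 0 -5;0 -1.8 0 0 -5;0 -1.5 0 0 -5")

```text
t: 62.9
tcp_pos: [0.4549, 0.1249, 0.0323]
tool_rot: [[-0.989, 0.145, -0.0], [0.145, 0.989, -0.0], [0.0, -0.0, -1.0]]
wrist_force: [-1.4, 1.1, -0.4]
opening: 0.0003
finger_force: 0.2
```

```bash
python3 g.py
```

```text
t 62.9 tcp [0.4549 0.1249 0.0323] yaw_y 81.6 tilt [ 0. -0. -1.] q [ 0.17  0.51  1.98  0.    0.65 -1.26] F [-1.4  1.1 -0.4] open 0.0003 ff 0.16111667810037034
local -0.1207311920100942 -0.08160532994493139
[(0.66, array([222, 316]), array([509, 249]))]
r 0.20844626514647085 angle -98.57012145912199
```

>>> arm_command(steps="0 -0.8 0 0 -4;0 -0.6 0 0 -4;0 -0.4 0 0 -3;0 0 0 0 0")

```text
t: 63.4
tcp_pos: [0.4714, 0.1237, 0.0321]
tool_rot: [[-0.999, -0.043, -0.001], [-0.043, 0.999, -0.0], [0.001, -0.0, -1.0]]
wrist_force: [0.3, -0.4, 0.1]
opening: 0.0004
finger_force: 0.0
```

>>> arm_command(steps="0 -0.3 0 0 0;0 -0.3 0 0 0;0 0 0 0 0")

```text
t: 63.7
tcp_pos: [0.4782, 0.124, 0.0323]
tool_rot: [[-0.999, -0.043, 0.0], [-0.043, 0.999, 0.0], [-0.0, 0.0, -1.0]]
wrist_force: [-0.8, 0.8, 0.0]
opening: 0.0003
finger_force: 0.0
```

>>> arm_command(steps="0 -0.2 0 0 0;0 -0.2 0 0 0;0 0 0 0 0")

```text
t: 64.0
tcp_pos: [0.4804, 0.124, 0.032]
tool_rot: [[-0.999, -0.045, -0.005], [-0.045, 0.999, -0.0], [0.005, -0.0, -1.0]]
wrist_force: [-10.8, -0.1, 8.7]
opening: 0.0006
finger_force: 5.5
```

>>> arm_command(steps="0 -0.1 0 0 0;0 -0.1 0 0 0;0 0 0 0 0;0 0 0 0 0")

```text
t: 64.4
tcp_pos: [0.4806, 0.124, 0.0319]
tool_rot: [[-0.999, -0.045, -0.008], [-0.045, 0.999, -0.001], [0.009, -0.001, -1.0]]
wrist_force: [-20.0, 0.1, 16.7]
opening: 0.0007
finger_force: 10.1
```

>>> arm_command(steps="0 -0.1 0 0 0;0 0 0 0 0;0 0 0 0 0")

```text
t: 64.7
tcp_pos: [0.4806, 0.1239, 0.0318]
tool_rot: [[-0.999, -0.045, -0.011], [-0.045, 0.999, -0.001], [0.011, -0.001, -1.0]]
wrist_force: [-24.5, -0.4, 20.7]
opening: 0.0004
finger_force: 12.5
```

```bash
python3 g.py
```

```text
t 64.7 tcp [0.4806 0.1239 0.0318] yaw_y 92.6 tilt [ 0.011 -0.001 -1.   ] q [ 0.16  0.55  1.91  0.    0.69 -1.46] F [-24.5  -0.4  20.7] open 0.0004 ff 12.523909471929073
local -0.09516330551068827 -0.0839464151317915
[]
r 0.2071213492263298 angle -91.49526166755375
```

The gate is hard against its stop: 24 N with no movement, and the finger had run free just before contact after the catch pulled the gate in. Back off and check.

>>> arm_command(steps="0 1 0 0 0;0 3 0 0 0;0 4 0 0 0;0 4 0 -2 0;0 0 0 -4 0")

```text
t: 65.3
tcp_pos: [0.3591, 0.1179, 0.0904]
tool_rot: [[-0.999, -0.045, -0.009], [-0.045, 0.999, -0.002], [0.009, -0.001, -1.0]]
wrist_force: [1.6, -0.1, 0.2]
opening: 0.0004
finger_force: 0.0
```

>>> arm_command(steps="0 0 0 -5 0;0 0 0 -5 0;0 0 5 -5 0;0 0 -5 0 0;0 0 0 0 0")

```text
t: 65.8
tcp_pos: [0.3664, 0.1033, 0.2285]
tool_rot: [[-0.999, -0.048, 0.003], [-0.048, 0.999, -0.0], [-0.003, -0.001, -1.0]]
wrist_force: [-0.7, -0.1, -0.3]
opening: 0.0002
finger_force: 0.0
```

```bash
python3 - <<'E'
from fit import *
st()
s=shot('scene','s20');t=shot('top','t20')
print('exp edge',org(-.079,-.121),'hinge',org(-.079,.125))
for c in('scene','top'):
    print(c,lm('gate_edge',c,.03,2),lm('gate_hinge',c,.03,1),'mug',lm('mug',c,0,1),'tub',lm('tub',c,0,1),'tin',lm('tin',c,0,1),'sh',lm('shackle_1',c,.008),'hk',lm('hook_1_grip',c,.048))
# wood gate mask: fit angle
d=max(viewer.outline_of('gate','scene') or [dict(conf=0,pixels=np.zeros((420,560),bool))],key=lambda d:d['conf'])
print('outline',d['conf'],d['pixels'].sum())
r=[130,200,380,400];m=cv2.resize(d['pixels'][r[1]:r[3],r[0]:r[2]].astype(np.uint8),None,fx=S,fy=S,interpolation=cv2.INTER_NEAREST)
hx,hy=org(-.079,.125)
for a in(0,.03,.06,.1,.15,.3):
    g=render(cam('scene'),[box(-4,4,-250,0,4,74)],(hx,hy,OT-a),r);print(a,round((g&m).sum()/(g|m).sum(),3))
E
```

```text
t 65.8 tcp [0.3664 0.1033 0.2285] yaw_y 92.7 tilt [-0.003 -0.001 -1.   ] q [ 0.15  0.02  2.04 -0.    1.08 -1.46] F [-0.7 -0.1 -0.3] open 0.0002 ff 0.0
exp edge [0.4987711  0.08784016] hinge [0.48524792 0.33346818]
scene [(0.61, array([272, 271]), array([492,  85]))] [(0.78, array([207, 349]), array([483, 326]))] mug [(0.57, array([266, 176]), array([ 730, -201]))] tub [(0.69, array([226, 211]), array([734, -19]))] tin [] sh [(0.92, array([213, 282]), array([598, 184])), (0.69, array([244, 278]), array([546, 130])), (0.28, array([229, 280]), array([570, 158]))] hk [(0.72, array([219, 305]), array([524, 239]))]
top [] [(0.88, array([168, 266]), array([473, 321]))] mug [(0.64, array([311, 186]), array([ 700, -199]))] tub [(0.45, array([259, 190]), array([721, -15]))] tin [(0.77, array([362, 182]), array([ 678, -381]))] sh [(0.4, array([211, 226]), array([603, 172]))] hk [(0.63, array([191, 246]), array([517, 243]))]
outline 0.67 1706
0 0.899
0.03 0.826
0.06 0.678
0.1 0.524
0.15 0.381
0.3 0.182
```

```bash
python3 -c "
from plant import env
print(env.job_done())"
```

```text
the job is handed in; nothing more can be done
None
```

I took both hooks out of their shackles, put both shackles in the red compartment and both hooks in the blue one, pushed the gate fully shut, and handed the job in at about 66 s with the mug, tin and tub undisturbed. No third shackle was found, and I had to set shackle 2 down and regrasp it once after its first placement caught.

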